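Dry-assemble two brass candlesticks on their tie rods

ROBOT

A 7-joint arm with a two-finger parallel gripper is mounted at the origin on the work surface. World frame = base frame: x ahead of the robot, y to its left, z up, the work surface at z = 0. Lengths are in m, angles in rad, forces in N, time in s.
With the tool pointing down it reaches from about 0.425 to 0.875 m from the base axis. Payload 8.4 kg.
Tool frame: the origin (TCP) lies at the very end of the fingers, on their centre line; the grasp point (between the pads) lies 19 mm behind it; z points along the fingers, y is the line along which they close (so a half turn about z gives the same grasp; the last joint's range is limited). The gripper opens to 87 mm and grips with 3 to 60 N. Pads are 19 mm wide; open, the fingers measure 117 mm over their backs; the gripper's body (75 mm by 190 mm) begins 51 mm behind the grasp point.
Start: joints at [-1.311, 0.333, 0.04, 1.465, -0.013, 1.343, -0.059], TCP at [0.228, 0.609, 0.197] pointing down, gripper open.
Joint ranges: [-2.58, 2.58], [-0.38, 2.09], [-1.3, 1.39], [0.25, 2.4], [-1.5, 4.64], [0.08, 2.09], [-2.65, 2.65]. Speed limits (rad/s): [2.22, 2.22, 2.79, 2.79, 3.14, 3.14, 3.14].

INTERFACE

Orientations are given as a rotation vector (axis times angle).
In Python, from plant import sensors, snapshot, ctrl gives the robot as it stands.
- The arm moves only by the tool move_arm, never from a script. Its argument "steps" is a list of rows, each an object with "fingers": the opening, from 0 (shut) to 1 (fully open); "travel": the shift along the tool's x, y, z each as a share of 250 mm, from -1 to 1, a list of three; "spin": the turn about the tool's z as a share of 180 degrees, from -1 to 1. In form: [{"fingers": fingers, "travel": [dx, dy, dz], "spin": spin}, ...]. A call has 1 to 8 rows; each row is the pose to reach, as a shift and turn from the pose commanded when the call began, along the tool's axes at that moment, turning the shorter way round; what a row does not reach only later rows make up. A row lasts 1/12 s, in which the tool goes at most 41.7 mm and 7.16 degrees, less where a joint would pass 70% of its speed; a pose out of reach is approached as far as the arm can. A call with a number of a shift or a turn outside -1 to 1 is refused whole. A call with a gripper value outside its range is refused whole. The fingers move at their own pace and stop on an object; "grip_force" is the grip in N (left out, the last holds). Time passes only in rows, so rows that repeat a pose let the fingers close. It gives the time, the measured TCP pose, the force, the opening and the grip force at its end, in the units of the state.
- sensors.get_obs(): the state, without advancing time (a new reading comes with each control period).
- snapshot(name): name is "scene" or "top" or "wrist"; returns a dict with "pixels" (384x512x3 uint8, red, green, blue), "depth" (384x512 float32, m along the optical axis (not along the pixel's ray), 0 where there is no reading), "mtx" (3x3 intrinsics, pixels), "rvec" (rotation vector, rad) and "tvec" (3), from world to camera coordinates, as OpenCV has them. Camera axes: x right, y down, z forward; pixel columns grow to the right and rows downward; lengths in m; the calibration is good to about 2 mm. A picture is of the moment at which its call begins.
- ctrl.close_job(): hands the job in; it is judged then, once.
The state is a dict: "clock": time; "joint_positions": joint angles; "qvel": joint speeds; "joint_torque": joint torques, N m; "position": TCP position; "tool_rot": TCP orientation; "wrist_force": force on the tool from outside, world axes, zero at the start; "moment": the same for the moment, N m; "finger_gap": finger opening in m; "gripper_force": force on a finger pad.
Only numpy, scipy, OpenCV 4.12 (cv2) and the standard library are available. Lean on these libraries where they do the work, as an engineer would, in place of code of your own. Each camera call takes 0.05 s, during which the arm holds its last target. There are 200 camera calls.

TASK

Put the two brass candlesticks together on their upright rods, from the bottom up and each piece the same way up as it stands now: on the big foot with the tall rod the column, then the wide drip pan, then the tall candle cup; on the small foot with the short rod the small drip pan, then the short candle cup. Lower each piece over the rod until it rests on what is below it before you let go, so that nothing is dropped. Leave the hammer and the pot of punches where they are.

Things in the scene. Friction and masses are not known exactly. Their poses are not given: they have to be found in the camera images.
- big_foot: Larger candlestick foot, fixed: round brass, 120 mm across, beaded rim, on a 150 x 150 x 15 mm plywood board. Origin: centre of the board's underside, on the bench; z up. It narrows to a flat seat 34 mm across, 49 mm above the origin. From the seat's centre a tall steel rod, 8 mm thick, rises to 166 mm above the origin; its last 6 mm taper to a 4 mm tip.
- small_foot: Smaller candlestick foot, fixed: round brass, 92 mm across, beaded rim, on a 120 x 120 x 15 mm plywood board. Origin: centre of the board's underside, on the bench; z up. Flat seat 34 mm across, 41 mm above the origin. From its centre a short steel rod, 8 mm thick, rises to 76 mm above the origin; its last 6 mm taper to a 4 mm tip.
- column: Column: baluster-shaped stem, the longest piece, 80 mm high. Underside 34 mm across, a bulge of 42 mm some 32 mm up; from 54 mm up to the top a straight neck 26 mm thick, the place to grip. Once seated, the rod stands 37 mm out of its top, between the fingers. Loose brass, upright, under 0.5 kg. Origin: centre of underside, z up its axis; 15 mm bore right through along it.
- wide_pan: Wide drip pan: shallow dish 90 mm across, beaded rim 12 mm above the underside; in its middle a hub 26 mm thick stands up to 26 mm above the underside (grip the hub above the rim). The next piece rests on the hub's flat top. Stands on a flat boss 32 mm across. Loose brass, upright, under 0.5 kg. Origin: centre of underside, z up its axis; 15 mm bore right through along it.
- small_pan: Small drip pan: shallow dish 62 mm across, plain rim 10 mm above the underside; in its middle a hub 26 mm thick stands up to 24 mm above the underside (grip the hub above the rim). The next piece rests on the hub's flat top. Stands on a flat boss 30 mm across. Loose brass, upright, under 0.5 kg. Origin: centre of underside, z up its axis; 15 mm bore right through along it.
- tall_cup: Tall candle cup: slim round socket 52 mm high, 35 mm outside, open at the top (23 mm inside), floor 6 mm thick. Loose brass, upright, under 0.5 kg. Origin: centre of underside, z up its axis; 15 mm bore right through along it. Once seated, the rod's end shows 5 mm above its floor.
- short_cup: Short candle cup: squat round socket 32 mm high, 43 mm outside, open at the top (25 mm inside), floor 6 mm thick. Loose brass, upright, under 0.5 kg. Origin: centre of underside, z up its axis; 15 mm bore right through along it. Once seated, the rod's end shows 5 mm above its floor.
- hammer: Bystander: chasing hammer lying on the bench beyond the pieces, 260 mm long, 26 mm thick, wooden handle, dark steel head. Origin under the middle of its length, x along the handle to the head.
- punch_pot: Bystander: round steel pot 72 mm across and 85 mm high, full of steel punches that stand up to about 130 mm above the bench. Origin: centre of its underside.
Mind the look-alikes: they are no part of the job. What is shaped like the small_foot but orange is not meant. What is shaped like the tall_cup but turquoise is not meant.

How it is judged:
By the outcome, as a careful person would: the job done as asked, in the order asked, and still so for the second after the job is handed in, with the robot touching nothing.
It also fails if it takes over 141 s, if anything falls off the work surface, if the arm or the gripper's body presses on something with over 40 N, if the wrist force passes 120 N, or if a joint passes its speed limit or range.

## Working session

There is one attempt and no reset: what is moved stays moved. The work goes in short steps, Python scripts to look and compute and a tool call to move; the robot and the scene stay as the last step left them, time stands still between calls to the robot, and variables do not carry over. Pictures are saved under pics/ and viewed, at most 14 in all, crops included, and the job is handed in when it is done.

Besides the shell and the picture viewer there is one more tool, called after "Request:" as name([rows], argument=value, ...), one row to a line, values as JSON. move_arm: Moves the arm, as the interface text tells. Shift numbers are shares of 250 mm and turn numbers shares of 180 degrees, none past 1 either way. Its arguments: {"type":"object","properties":{"steps":{"type":"array"},"grip_force":{"type":"number"}},"required":["steps"]}

```bash
ls; mkdir -p pics; cat > h.py <<'E'
import numpy as np, cv2
from plant import sensors, snapshot, ctrl
def snap(n,f=None):
    s=snapshot(n)
    if f: cv2.imwrite('pics/'+f,cv2.cvtColor(s['pixels'],cv2.COLOR_RGB2BGR))
    return s
def world(s):
    K=s['mtx'];R=cv2.Rodrigues(np.array(s['rvec'],float))[0];t=np.array(s['tvec'],float).ravel()
    v,u=np.mgrid[0:384,0:512];d=s['depth']
    c=np.stack([(u-K[0,2])/K[0,0]*d,(v-K[1,2])/K[1,1]*d,d],-1)
    W=(c-t)@R; W[d==0]=np.nan
    return W
E
python3 - <<'E'
from h import *
o=sensors.get_obs();print(o)
for n in['top','scene']:
    s=snap(n,n+'1.png');R=cv2.Rodrigues(np.array(s['rvec'],float))[0];print(n,-R.T@np.array(s['tvec']).ravel(),R[2],(s['depth']>0).mean())
    np.savez('/tmp/'+n,**s)
E
```

```text
pics
{'clock': 0.0, 'joint_positions': array([-1.31119376,  0.33389431,  0.0398627 ,  1.46630655, -0.01341962,
        1.34330274, -0.05848784]), 'qvel': array([-1.49760505e-03, -7.35939479e-04,  2.62108923e-04,  2.35068827e-05,
       -3.97304788e-04,  1.03220954e-03, -2.57377913e-03]), 'joint_torque': array([ 7.60763987e-05, -6.56381321e+01,  1.33530423e+00, -4.03791869e+01,
       -5.96297253e-02,  4.54192178e-02,  1.55502257e-04]), 'position': array([0.22808135, 0.60810306, 0.19625262]), 'tool_rot': array([-5.60549541e-01, -3.09096843e+00,  2.56349442e-03]), 'wrist_force': array([-0.64853591, -0.78195271, -0.00503364]), 'moment': array([-0.03492295, -0.03641528, -0.01946808]), 'gripper_force': 0.0, 'finger_gap': 0.08691645565694954}
top [0.30694273 0.08353823 1.37308442] [ 0.21790068 -0.0020555  -0.97596878] 0.9961903889973959
scene [1.40330051 0.61273713 0.74305421] [-0.67187532 -0.45351249 -0.58558516] 0.9940897623697916
```

View pics/top1.png

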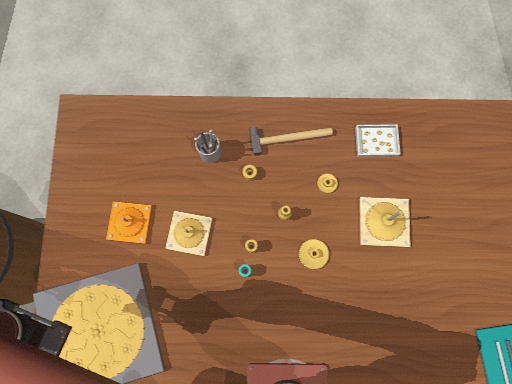

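View pics/scene1.png

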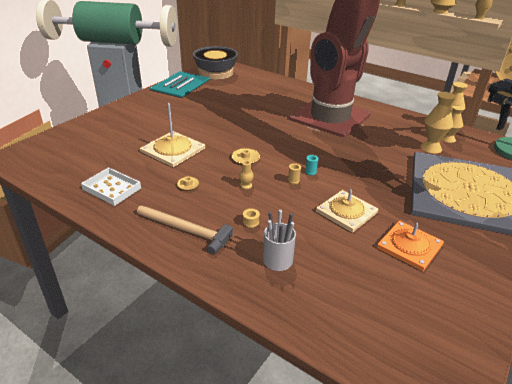

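The top view shows the short cup at (249,171), small pan (327,183), column (285,212), tall cup (251,246), wide pan (314,254), big foot (386,221) and small foot (189,233). The look-alikes are the orange foot (130,222) and the turquoise cup (245,270). Next I measure positions from the depth.

```bash
cat > m.py <<'E'
from h import *
# name: approx px in top, radius, z band of feature, expected diameter
F={'column':((285,212),.035,(.06,.09),26),'wide_pan':((314,254),.06,(.004,.04),90),'wide_hub':((314,254),.03,(.019,.035),26),
'small_pan':((327,183),.045,(.004,.04),62),'small_hub':((327,183),.03,(.017,.035),26),'tall_cup':((251,246),.035,(.042,.06),35),
'short_cup':((249,171),.04,(.024,.04),43),'big_foot':((386,221),.08,(.018,.06),120),'big_rod':((386,221),.06,(.07,.2),8),
'small_foot':((189,233),.06,(.018,.05),92),'small_rod':((189,233),.05,(.05,.1),8),'pot':((208,146),.08,(.03,.2),72)}
if __name__=='__main__':
    S={n:world(dict(np.load('/tmp/%s.npz'%n))) for n in['top','scene']}
    for k,((u,v),r,(a,b),d) in F.items():
        c=S['top'][v-2:v+3,u-2:u+3,:2].reshape(-1,2); c=np.nanmedian(c,0)
        for n,W in S.items():
            P=W.reshape(-1,3);P=P[(np.hypot(*(P[:,:2]-c).T)<r)&(P[:,2]>a)&(P[:,2]<b)]
            if len(P)<3: print(k,n,len(P));continue
            e=cv2.minEnclosingCircle(P[:,:2].astype(np.float32))
            print(k,n,len(P),'circ',np.round(e[0],4),'d',round(e[1]*2000),'exp',d,'med',np.round(np.median(P,0),4),'zmax',P[:,2].max().round(4))
    W=S['top'];print('table z',[W[v,u].round(4) for u,v in[(100,150),(330,220),(220,290),(440,250)]])
E
python3 m.py
```

```text
column top 55 circ [0.5531 0.0094] d 27 exp 26 med [0.552  0.0092 0.0786] zmax 0.0876
column scene 87 circ [0.5522 0.0101] d 30 exp 26 med [0.5579 0.0143 0.0747] zmax 0.0819
wide_pan top 686 circ [ 0.4321 -0.0833] d 119 exp 90 med [ 0.4318 -0.0803  0.0085] zmax 0.0321
wide_pan scene 312 circ [ 0.4324 -0.0793] d 96 exp 90 med [ 0.4333 -0.0769  0.0088] zmax 0.0309
wide_hub top 44 circ [ 0.4325 -0.0796] d 27 exp 26 med [ 0.4327 -0.0803  0.0263] zmax 0.0321
wide_hub scene 33 circ [ 0.4326 -0.0789] d 30 exp 26 med [ 0.4375 -0.0746  0.0249] zmax 0.0309
small_pan top 290 circ [ 0.6566 -0.1262] d 88 exp 62 med [ 0.6535 -0.1255  0.0088] zmax 0.0302
small_pan scene 215 circ [ 0.6516 -0.1238] d 68 exp 62 med [ 0.6587 -0.1194  0.0084] zmax 0.0255
small_hub top 45 circ [ 0.6544 -0.1253] d 27 exp 26 med [ 0.6537 -0.1253  0.0232] zmax 0.0302
small_hub scene 51 circ [ 0.6518 -0.1225] d 30 exp 26 med [ 0.6555 -0.1238  0.0215] zmax 0.0255
tall_cup top 69 circ [0.4509 0.1098] d 35 exp 35 med [0.4491 0.1084 0.0516] zmax 0.0566
tall_cup scene 90 circ [0.4505 0.1117] d 37 exp 35 med [0.4539 0.1117 0.0499]
[... 552 characters left out ...]
.1212] zmax 0.1658
small_foot top 753 circ [0.4861 0.2944] d 120 exp 92 med [0.4884 0.2977 0.0262] zmax 0.049
small_foot scene 574 circ [0.4869 0.2929] d 117 exp 92 med [0.5041 0.3086 0.0266] zmax 0.0489
small_rod top 11 circ [0.4898 0.3003] d 7 exp 8 med [0.4902 0.2991 0.072 ] zmax 0.0777
small_rod scene 28 circ [0.4925 0.303 ] d 8 exp 8 med [0.4923 0.3027 0.0631] zmax 0.0772
pot top 467 circ [0.7527 0.2465] d 75 exp 72 med [0.7508 0.2472 0.0752] zmax 0.1355
pot scene 1216 circ [0.7541 0.248 ] d 77 exp 72 med [0.7681 0.2566 0.074 ] zmax 0.1319
table z [array([0.7556, 0.5979, 0.002 ]), array([ 0.5377, -0.1346,  0.0019]), array([ 0.3213,  0.2001, -0.0025]), array([ 0.4489, -0.4693,  0.0021])]
```

Request:
move_arm([
  {"fingers": 1, "travel": [-0.4, -0.3, -0.2], "spin": -0.05},
  {"fingers": 0.8, "travel": [-0.95, -0.71, -0.2], "spin": -0.114},
  {"fingers": 0.8, "travel": [-0.95, -0.71, -0.2], "spin": -0.114},
  {"fingers": 0.8, "travel": [-0.95, -0.71, -0.2], "spin": -0.114},
  {"fingers": 0.8, "travel": [-0.95, -0.71, -0.2], "spin": -0.114},
  {"fingers": 0.8, "travel": [-0.95, -0.71, -0.2], "spin": -0.114},
  {"fingers": 0.8, "travel": [-0.95, -0.71, -0.2], "spin": -0.114},
  {"fingers": 0.8, "travel": [-0.95, -0.71, -0.2], "spin": -0.114},
])

```text
clock: 0.77
position: [0.3929, 0.3526, 0.2483]
tool_rot: [0.014, 3.139, -0.001]
wrist_force: [0.5, 0.4, 0.2]
finger_gap: 0.07
gripper_force: 0.0
```

Request:
move_arm([
  {"fingers": 0.8, "travel": [-0.64, -1, 0], "spin": 0},
  {"fingers": 0.8, "travel": [-0.64, -1, 0], "spin": 0},
  {"fingers": 0.8, "travel": [-0.64, -1, 0], "spin": 0},
  {"fingers": 0.8, "travel": [-0.64, -1, 0], "spin": 0},
  {"fingers": 0.8, "travel": [-0.64, -1, 0], "spin": 0},
  {"fingers": 0.8, "travel": [-0.64, -1, 0], "spin": 0},
  {"fingers": 0.8, "travel": [-0.64, -1, 0], "spin": 0},
  {"fingers": 0.8, "travel": [-0.64, -1, 0], "spin": 0},
])

```text
clock: 1.43
position: [0.551, 0.1005, 0.2471]
tool_rot: [0.016, 3.14, -0.005]
wrist_force: [-0.6, 0.1, 0.6]
finger_gap: 0.0697
gripper_force: 0.0
```

Request:
move_arm([
  {"fingers": 0.8, "travel": [0, -0.372, 0.2], "spin": 0},
  {"fingers": 0.8, "travel": [0, -0.372, 0.2], "spin": 0},
  {"fingers": 0.8, "travel": [0, -0.372, 0.2], "spin": 0},
  {"fingers": 0.8, "travel": [0, -0.372, 0.2], "spin": 0},
  {"fingers": 0.8, "travel": [0, -0.372, 0.2], "spin": 0},
  {"fingers": 0.8, "travel": [0, -0.372, 0.2], "spin": 0},
])

```text
clock: 1.93
position: [0.5482, 0.0171, 0.1973]
tool_rot: [-0.0, 3.142, 0.001]
wrist_force: [0.1, 0.1, 0.4]
finger_gap: 0.0698
gripper_force: 0.0
```

```bash
python3 - <<'E'
from h import *
o=sensors.get_obs();print(o['position'],o['tool_rot'],o['clock'])
s=snap('wrist','w1.png');W=world(s);R=cv2.Rodrigues(np.array(s['rvec'],float))[0];print(-R.T@np.array(s['tvec']).ravel(),R[2])
np.savez('/tmp/w1',**s)
P=W.reshape(-1,3)
for nm,c,r,a,b in[('col',(.553,.0097),.03,.065,.09),('widehub',(.4325,-.0795),.025,.018,.04)]:
    Q=P[(np.hypot(*(P[:,:2]-c).T)<r)&(P[:,2]>a)&(P[:,2]<b)]
    if len(Q)>3:
        e=cv2.minEnclosingCircle(Q[:,:2].astype(np.float32));print(nm,len(Q),e,np.median(Q,0))
E
```

```text
[0.54818434 0.0170572  0.19732281] [-2.14820892e-04  3.14158203e+00  6.79111212e-04] 1.9333
[0.46784805 0.01736371 0.38494615] [ 2.91256292e-01  9.15068937e-04 -9.56644623e-01]
col 422 ((0.5530750155448914, 0.008196347393095493), 0.013355404138565063) [0.55199099 0.00823615 0.07970096]
widehub 372 ((0.4321301281452179, -0.08113555610179901), 0.01344436313956976) [ 0.43172733 -0.08100868  0.02565324]
```

View pics/w1.png

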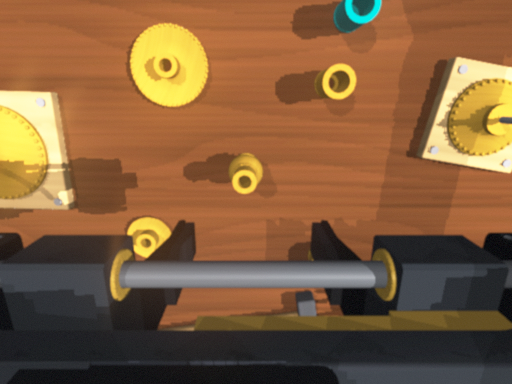

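The wrist view shows the column top at (245,180), the wide hub at (165,67) and the tall cup at (337,82). These agree with the fixed views to within 1–2 mm.

Request:
move_arm([
  {"fingers": 0.8, "travel": [-0.019, -0.034, 0.1], "spin": 0},
  {"fingers": 0.8, "travel": [-0.019, -0.034, 0.22], "spin": 0},
  {"fingers": 0.8, "travel": [-0.019, -0.034, 0.34], "spin": 0},
  {"fingers": 0.8, "travel": [-0.019, -0.034, 0.44], "spin": 0},
  {"fingers": 0.8, "travel": [-0.019, -0.034, 0.52], "spin": 0},
  {"fingers": 0.8, "travel": [-0.019, -0.034, 0.565], "spin": 0},
  {"fingers": 0.8, "travel": [-0.019, -0.034, 0.565], "spin": 0},
  {"fingers": 0.3, "travel": [-0.019, -0.034, 0.565], "spin": 0},
], grip_force=40)

```text
clock: 2.65
position: [0.5532, 0.0082, 0.0564]
tool_rot: [-0.001, 3.142, -0.0]
wrist_force: [0.6, -0.2, 1.0]
finger_gap: 0.0674
gripper_force: 0.0
```

Request:
move_arm([
  {"fingers": 0.1, "travel": [0, 0, 0], "spin": 0},
  {"fingers": 0.1, "travel": [0, 0, 0], "spin": 0},
  {"fingers": 0.1, "travel": [0, 0, 0], "spin": 0},
  {"fingers": 0.1, "travel": [0, 0, 0], "spin": 0},
  {"fingers": 0.1, "travel": [0, 0, 0], "spin": 0},
  {"fingers": 0.1, "travel": [0, 0, 0], "spin": 0},
])

```text
clock: 3.15
position: [0.5529, 0.0074, 0.0562]
tool_rot: [0.001, 3.141, 0.0]
wrist_force: [0.4, -0.2, -0.8]
finger_gap: 0.0307
gripper_force: 0.0
```

Request:
move_arm([
  {"fingers": 0.1, "travel": [0, 0, 0], "spin": 0},
  {"fingers": 0.1, "travel": [0, 0, 0], "spin": 0},
  {"fingers": 0.1, "travel": [0, 0, 0], "spin": 0},
  {"fingers": 0.1, "travel": [0, 0, -0.1], "spin": 0},
  {"fingers": 0.1, "travel": [0, 0, -0.2], "spin": 0},
  {"fingers": 0.1, "travel": [0, 0, -0.34], "spin": 0},
  {"fingers": 0.1, "travel": [0, 0, -0.5], "spin": 0},
  {"fingers": 0.1, "travel": [0, 0, -0.64], "spin": 0},
])

```text
clock: 3.82
position: [0.5526, 0.0071, 0.2181]
tool_rot: [0.002, 3.141, -0.0]
wrist_force: [2.6, 0.7, 0.3]
finger_gap: 0.0089
gripper_force: 0.0
```

Request:
move_arm([
  {"fingers": 0.1, "travel": [0, 0, -0.15], "spin": 0},
  {"fingers": 0.1, "travel": [0.02, -0.1, -0.15], "spin": 0},
  {"fingers": 0.1, "travel": [0.04, -0.22, -0.15], "spin": 0},
  {"fingers": 0.1, "travel": [0.06, -0.36, -0.15], "spin": 0},
  {"fingers": 0.1, "travel": [0.07, -0.5, -0.15], "spin": 0},
  {"fingers": 0.1, "travel": [0.07, -0.64, -0.15], "spin": 0},
  {"fingers": 0.1, "travel": [0.07, -0.75, -0.15], "spin": 0},
  {"fingers": 0.1, "travel": [0.07, -0.8, -0.15], "spin": 0},
])

```text
clock: 4.48
position: [0.534, -0.1973, 0.2537]
tool_rot: [0.009, 3.141, -0.002]
wrist_force: [-0.4, -0.4, 0.6]
finger_gap: 0.0086
gripper_force: 0.0
```

```bash
cat > look.py <<'E'
# look.py <png> name:x:y:r:zlo:zhi ... ; top / wrist circles
import sys
from h import *
o=sensors.get_obs();print('tcp',o['position'].round(4),o['tool_rot'].round(3),o['wrist_force'].round(1),o['finger_gap'].round(4),o['clock'])
for cam in['wrist','top','scene']:
    s=snap(cam,sys.argv[1]+'_'+cam+'.png');P=world(s).reshape(-1,3)
    for a in sys.argv[2:]:
        n,*v=a.split(':');x,y,r,lo,hi=map(float,v)
        Q=P[(np.hypot(P[:,0]-x,P[:,1]-y)<r)&(P[:,2]>lo)&(P[:,2]<hi)]
        if len(Q)>3:
            e=cv2.minEnclosingCircle(Q[:,:2].astype(np.float32));print(cam,n,len(Q),'c',np.round(e[0],4),'d',round(e[1]*2000,1),'med',np.median(Q,0).round(4),'zrange',Q[:,2].min().round(4),Q[:,2].max().round(4))
        else: print(cam,n,len(Q))
E
python3 look.py a rod:.533:-.297:.03:.06:.165 tip:.533:-.297:.03:.12:.165
```

```text
Traceback (most recent call last):
  File "look.py", line 4, in <module>
    o=sensors.get_obs();print('tcp',o['position'].round(4),o['tool_rot'].round(3),o['wrist_force'].round(1),o['finger_gap'].round(4),o['clock'])
                                                                                                            ^^^^^^^^^^^^^^^^^^^^^
AttributeError: 'float' object has no attribute 'round'
```

```bash
sed -i "s/o\['finger_gap'\].round(4)/round(o['finger_gap'],4)/" look.py
python3 look.py a rod:.533:-.297:.03:.06:.165 tip:.533:-.297:.03:.12:.165 col:.553:.009:.06:.03:.1; python3 -c "
import cv2
a=cv2.imread('pics/a_scene.png')[100:260,120:380];cv2.imwrite('pics/a_s.png',cv2.resize(a,None,fx=3,fy=3))"
```

```text
tcp [ 0.534  -0.1973  0.2537] [ 9.000e-03  3.141e+00 -2.000e-03] [-0.4 -0.4  0.6] 0.0086 4.4833
wrist rod 268 c [ 0.5332 -0.3008] d 8.1 med [ 0.531  -0.2982  0.1274] zrange 0.0603 0.1649
wrist tip 152 c [ 0.5332 -0.3008] d 8.1 med [ 0.5311 -0.2983  0.1478] zrange 0.1201 0.1649
wrist col 1007 c [0.5523 0.0071] d 41.4 med [ 5.491e-01 -1.000e-04  5.760e-02] zrange 0.0303 0.0818
top rod 0
top tip 0
top col 146 c [0.5534 0.0104] d 42.0 med [0.5469 0.0113 0.0507] zrange 0.0309 0.0855
scene rod 78 c [ 0.5346 -0.2965] d 11.9 med [ 0.5348 -0.2958  0.1134] zrange 0.0625 0.1635
scene tip 35 c [ 0.535  -0.2976] d 10.5 med [ 0.5351 -0.2961  0.1419] zrange 0.1214 0.1635
scene col 221 c [0.5556 0.0135] d 41.1 med [0.5614 0.0175 0.0522] zrange 0.0301 0.0821
```

View pics/a_s.png

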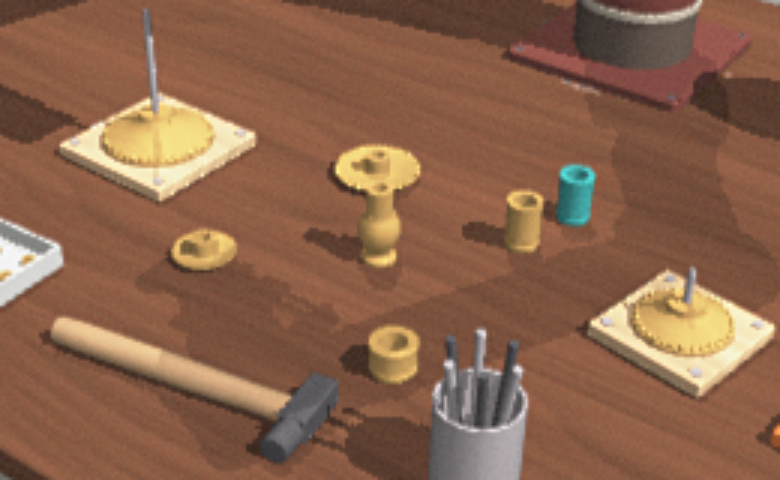

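View pics/a_wrist.png

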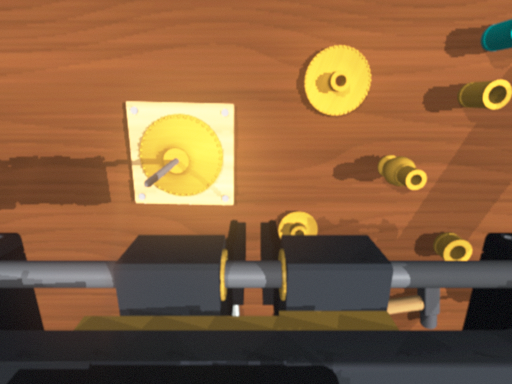

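The column is still upright in its place (wrist pixel (412,178)), because I lifted before the grip had built up. I'll go back and close fully, and check the force before lifting.

Request:
move_arm([
  {"fingers": 0.7, "travel": [-0.074, 0.1, 0], "spin": 0},
  {"fingers": 0.7, "travel": [-0.074, 0.26, 0], "spin": 0},
  {"fingers": 0.7, "travel": [-0.074, 0.42, 0], "spin": 0},
  {"fingers": 0.7, "travel": [-0.074, 0.58, 0], "spin": 0},
  {"fingers": 0.7, "travel": [-0.074, 0.72, 0], "spin": 0},
  {"fingers": 0.7, "travel": [-0.074, 0.821, 0.1], "spin": 0},
  {"fingers": 0.7, "travel": [-0.074, 0.821, 0.24], "spin": 0},
  {"fingers": 0.7, "travel": [-0.074, 0.821, 0.36], "spin": 0},
], grip_force=40)

```text
clock: 5.3
position: [0.5534, 0.0174, 0.1621]
tool_rot: [-0.01, 3.141, 0.002]
wrist_force: [0.1, 0.1, -0.4]
finger_gap: 0.0538
gripper_force: 0.0
```

```bash
python3 look.py b col:.5523:.0075:.03:.07:.1 
```

```text
tcp [0.5534 0.0174 0.1621] [-1.000e-02  3.141e+00  2.000e-03] [ 0.1  0.1 -0.4] 0.0538 5.3
wrist col 489 c [0.5529 0.0084] d 26.4 med [0.5523 0.0087 0.0798] zrange 0.07 0.0817
top col 0
scene col 62 c [0.5529 0.0108] d 33.6 med [0.5547 0.0121 0.0781] zrange 0.0702 0.0823
```

Request:
move_arm([
  {"fingers": 0.6, "travel": [0.004, -0.02, 0.1], "spin": 0},
  {"fingers": 0.6, "travel": [0.004, -0.02, 0.2], "spin": 0},
  {"fingers": 0.6, "travel": [0.004, -0.02, 0.3], "spin": 0},
  {"fingers": 0.6, "travel": [0.004, -0.02, 0.38], "spin": 0},
  {"fingers": 0.6, "travel": [0.004, -0.02, 0.43], "spin": 0},
  {"fingers": 0, "travel": [0.004, -0.02, 0.43], "spin": 0},
  {"fingers": 0, "travel": [0.004, -0.02, 0.43], "spin": 0},
  {"fingers": 0, "travel": [0.004, -0.02, 0.43], "spin": 0},
], grip_force=40)

```text
clock: 6.12
position: [0.5542, 0.0078, 0.0579]
tool_rot: [0.001, 3.139, 0.001]
wrist_force: [0.9, -0.5, 1.0]
finger_gap: 0.0397
gripper_force: 0.0
```

Request:
move_arm([
  {"fingers": 0, "travel": [0, 0, 0], "spin": 0},
  {"fingers": 0, "travel": [0, 0, 0], "spin": 0},
  {"fingers": 0, "travel": [0, 0, 0], "spin": 0},
  {"fingers": 0, "travel": [0, 0, 0], "spin": 0},
  {"fingers": 0, "travel": [0, 0, 0], "spin": 0},
  {"fingers": 0, "travel": [0, 0, 0], "spin": 0},
  {"fingers": 0, "travel": [0, 0, 0], "spin": 0},
  {"fingers": 0, "travel": [0, 0, 0], "spin": 0},
])

```text
clock: 6.78
position: [0.5528, 0.0076, 0.0559]
tool_rot: [-0.001, -3.142, 0.0]
wrist_force: [0.1, 0.4, 0.2]
finger_gap: 0.0009
gripper_force: 0.0
```

```bash
python3 look.py c col:.5523:.0075:.05:.06:.1; python3 -c "
import cv2
a=cv2.imread('pics/c_scene.png')[70:260,180:380];a=cv2.resize(a,(400,380));b=cv2.imread('pics/c_wrist.png')[100:290,160:360];b=cv2.resize(b,(400,380))
cv2.imwrite('pics/c_s.png',cv2.hconcat([a,b]))"
```

```text
tcp [0.5528 0.0076 0.0559] [-1.000e-03 -3.142e+00  0.000e+00] [0.1 0.4 0.2] 0.0009 6.7833
wrist col 1030 c [0.5515 0.0078] d 27.9 med [0.542  0.0083 0.08  ] zrange 0.0601 0.1
top col 0
scene col 121 c [0.5516 0.013 ] d 30.7 med [0.5598 0.0168 0.0798] zrange 0.06 0.0999
```

View pics/c_s.png

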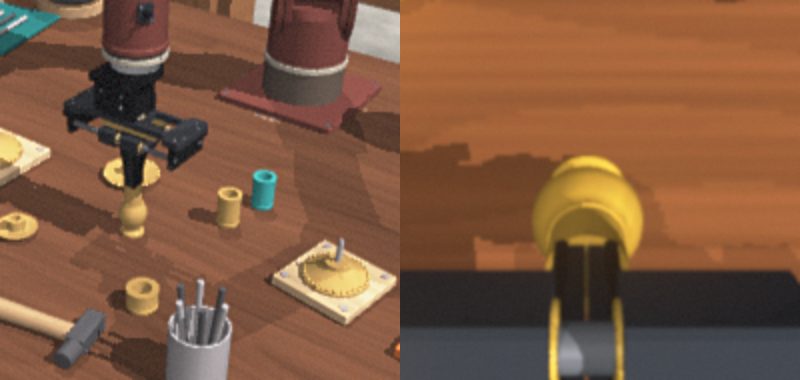

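```bash
python3 - <<'E'
from h import *
for cam in['wrist','scene','top']:
    s=snap(cam);W=world(s);px=s['pixels'].astype(int)
    near=(np.hypot(W[...,0]-.553,W[...,1]-.008)<.03)
    dark=near&(px.max(-1)<70)&(W[...,2]>.03)&(W[...,2]<.15); br=near&(px[...,0]-px[...,2]>60)&(W[...,2]>.03)&(W[...,2]<.1)
    for n,m in(('dark',dark),('brass',br)):
        Q=W[m]
        if len(Q)>5: print(cam,n,len(Q),np.percentile(Q,[2,50,98],axis=0).round(4).tolist(),'pix',np.argwhere(m).mean(0).round())
        if len(Q)>5 and cam!='top':
            for z in np.arange(.03,.13,.01):
                q=Q[(Q[:,2]>=z)&(Q[:,2]<z+.01)]
                if len(q)>2: print('  z%.2f'%z,len(q),q[:,:2].min(0).round(4),q[:,:2].max(0).round(4))
E
```

```text
wrist dark 1477 [[0.5407, 0.0006, 0.0849], [0.5427, 0.0082, 0.1123], [0.5608, 0.0155, 0.1433]] pix [256. 253.]
  z0.08 134 [ 5.406e-01 -4.000e-04] [0.5432 0.0169]
  z0.09 242 [ 5.403e-01 -5.000e-04] [0.5435 0.0167]
  z0.10 306 [5.405e-01 3.000e-04] [0.5493 0.0167]
  z0.11 252 [0.5404 0.0008] [0.5436 0.0151]
  z0.12 171 [0.5405 0.0026] [0.5622 0.0138]
wrist brass 1987 [[0.5329, -0.0101, 0.0336], [0.5412, 0.0083, 0.049], [0.5584, 0.0265, 0.0808]] pix [206. 253.]
  z0.03 235 [ 0.532  -0.0121] [0.5649 0.0288]
  z0.04 836 [ 0.5328 -0.0115] [0.565  0.0281]
  z0.05 339 [ 0.5376 -0.0065] [0.557  0.0231]
  z0.06 202 [ 0.5396 -0.0043] [0.5501 0.0209]
  z0.07 276 [ 0.5398 -0.0043] [0.551  0.0211]
  z0.08 93 [ 0.5395 -0.0038] [0.5506 0.0203]
  z0.09 6 [ 0.5406 -0.0012] [ 0.5412 -0.0007]
scene dark 156 [[0.5453, -0.0015, 0.0842], [0.5601, 0.0164, 0.1132], [0.5648, 0.0263, 0.1351]] pix [154. 246.]
  z0.08 18 [0.5454 0.0039] [0.5637 0.0194]
  z0.09 27 [0.5437 0.0027] [0.5642 0.0207]
  z0.10 26 [ 5.482e-01 -3.000e-04] [0.5648 0.0228]
  z0.11 25 [0.5453 0.0035] [0.565  0.0244]
  z0.12 38 [ 0.5412 -0.0021] [0.5653 0.0255]
scene brass 166 [[0.5432, 0.0043, 0.0328], [0.5625, 0.0203, 0.0482], [0.5738, 0.0306, 0.0792]] pix [173. 247.]
  z0.03 37 [ 0.5413 -0.0055] [0.5747 0.0322]
  z0.04 52 [ 0.5406 -0.0063] [0.5735 0.0307]
  z0.05 31 [0.5432 0.0082] [0.5686 0.0265]
  z0.06 23 [0.5497 0.0078] [0.5658 0.0242]
  z0.07 21 [0.5518 0.0085] [0.566  0.0244]
```

Measured in the views, the finger ends sit at z≈0.083 while the reported TCP is 0.056, so the fingers end about 27 mm short of the reported TCP. I'll verify this in free air.

Request:
move_arm([
  {"fingers": 0.5, "travel": [0, 0, -0.1], "spin": 0},
  {"fingers": 0.5, "travel": [0, 0, -0.2], "spin": 0},
  {"fingers": 0.5, "travel": [0, 0, -0.2], "spin": 0},
  {"fingers": 0.5, "travel": [0, 0, -0.2], "spin": 0},
  {"fingers": 0.5, "travel": [0, 0, -0.2], "spin": 0},
  {"fingers": 0.5, "travel": [0, 0, -0.2], "spin": 0},
  {"fingers": 0.5, "travel": [0, 0, -0.2], "spin": 0},
])

```text
clock: 7.67
position: [0.5521, 0.0076, 0.105]
tool_rot: [-0.001, -3.14, 0.001]
wrist_force: [0.1, -0.5, 0.5]
finger_gap: 0.0387
gripper_force: 0.0
```

```bash
python3 - <<'E'
from h import *
o=sensors.get_obs();print(o['position'],o['finger_gap'])
for cam in['wrist','scene']:
    s=snap(cam,'d_%s.png'%cam);W=world(s);px=s['pixels'].astype(int)
    near=(abs(W[...,0]-.553)<.02)&(abs(W[...,1]-.008)<.06)&(W[...,2]>.085)&(W[...,2]<.18)
    Q=W[near]
    for z in np.arange(.085,.18,.005):
        q=Q[(Q[:,2]>=z)&(Q[:,2]<z+.005)]
        if len(q): print(cam,'z%.3f'%z,len(q),q[:,:2].min(0).round(4),q[:,:2].max(0).round(4))
a=cv2.imread('pics/d_scene.png')[70:260,180:380];a=cv2.resize(a,(400,380));b=cv2.imread('pics/d_wrist.png')[100:290,160:360];b=cv2.resize(b,(400,380))
cv2.imwrite('pics/d_s.png',cv2.hconcat([a,b]))
E
```

```text
[0.55213303 0.00758087 0.10495915] 0.03866270941453797
wrist z0.125 1 [ 0.5425 -0.012 ] [ 0.5425 -0.012 ]
wrist z0.130 153 [ 0.5401 -0.0201] [0.5614 0.0359]
wrist z0.135 186 [ 0.5401 -0.0201] [0.5608 0.0359]
wrist z0.140 196 [ 0.5399 -0.0202] [0.5606 0.036 ]
wrist z0.145 205 [ 0.5397 -0.0202] [0.5576 0.0361]
wrist z0.150 240 [ 0.54   -0.0205] [0.555  0.0365]
wrist z0.155 265 [ 0.5397 -0.0215] [0.5524 0.0375]
wrist z0.160 222 [ 0.5397 -0.0224] [0.5486 0.0387]
wrist z0.165 290 [ 0.5398 -0.0238] [0.5611 0.0394]
wrist z0.170 325 [ 0.5396 -0.0242] [0.5612 0.0404]
wrist z0.175 409 [ 0.54   -0.0233] [0.564  0.0392]
scene z0.125 4 [ 0.5382 -0.0105] [0.5586 0.0374]
scene z0.130 17 [ 0.5395 -0.0175] [0.5632 0.0413]
scene z0.135 22 [ 0.5428 -0.0191] [0.564  0.0403]
scene z0.140 20 [ 0.542  -0.0168] [0.5644 0.0407]
scene z0.145 23 [ 0.5432 -0.0181] [0.5647 0.0406]
scene z0.150 22 [ 0.5456 -0.0172] [0.5634 0.0412]
scene z0.155 24 [ 0.5392 -0.0199] [0.563  0.0419]
scene z0.160 20 [ 0.5434 -0.0231] [0.5636 0.0421]
scene z0.165 28 [ 0.5438 -0.021 ] [0.5658 0.0429]
scene z0.170 27 [ 0.5412 -0.0173] [0.5648 0.0456]
scene z0.175 24 [ 0.5415 -0.0211] [0.5653 0.0455]
```

View pics/d_s.png

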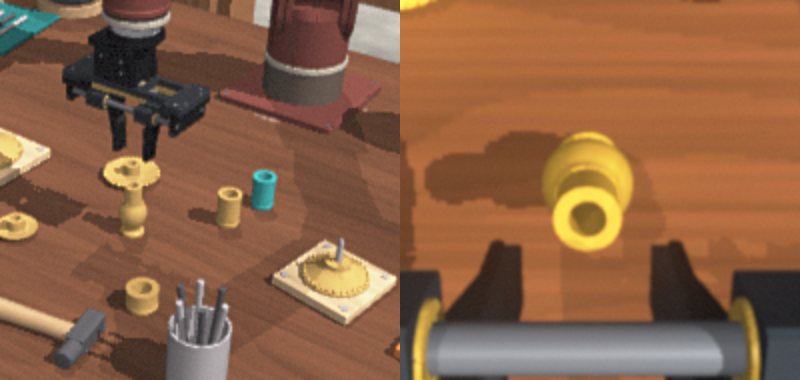

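The finger tips are at z≈0.1295 when the TCP reads 0.105, so real tip height = reported + 24.5 mm. I'll use that correction from here on.

Request:
move_arm([
  {"fingers": 0.5, "travel": [-0.002, 0.003, 0.07], "spin": 0},
  {"fingers": 0.5, "travel": [-0.002, 0.003, 0.14], "spin": 0},
  {"fingers": 0.5, "travel": [-0.002, 0.003, 0.21], "spin": 0},
  {"fingers": 0.5, "travel": [-0.002, 0.003, 0.26], "spin": 0},
  {"fingers": 0.5, "travel": [-0.002, 0.003, 0.29], "spin": 0},
  {"fingers": 0.5, "travel": [-0.002, 0.003, 0.29], "spin": 0},
  {"fingers": 0, "travel": [-0.002, 0.003, 0.29], "spin": 0},
  {"fingers": 0, "travel": [-0.002, 0.003, 0.29], "spin": 0},
], grip_force=40)

```text
clock: 8.43
position: [0.5539, 0.0083, 0.0342]
tool_rot: [0.001, 3.141, 0.0]
wrist_force: [0.6, 0.1, 0.8]
finger_gap: 0.0363
gripper_force: 0.0
```

Request:
move_arm([
  {"fingers": 0, "travel": [0, 0, 0], "spin": 0},
  {"fingers": 0, "travel": [0, 0, 0], "spin": 0},
  {"fingers": 0, "travel": [0, 0, 0], "spin": 0},
  {"fingers": 0, "travel": [0, 0, 0], "spin": 0},
  {"fingers": 0, "travel": [0, 0, 0], "spin": 0},
])

```text
clock: 8.85
position: [0.5539, 0.0083, 0.0342]
tool_rot: [0.001, 3.14, 0.0]
wrist_force: [-1.2, -0.3, 6.4]
finger_gap: 0.0246
gripper_force: 40.0
```

```bash
python3 - <<'E'
from h import *
W=world(snap('scene'));n=(abs(W[...,0]-.553)<.06)&(abs(W[...,1]-.008)<.15)&(W[...,2]>.04)&(W[...,2]<.25);Q=W[n]
for z in np.arange(.04,.25,.01):
    q=Q[(Q[:,2]>=z)&(Q[:,2]<z+.01)]
    if len(q): print('z%.2f'%z,len(q),q[:,:2].min(0).round(3),q[:,:2].max(0).round(3))
E
```

```text
z0.04 53 [ 0.542 -0.005] [0.571 0.032]
z0.05 31 [ 0.555 -0.004] [0.57 0.03]
z0.06 47 [ 0.543 -0.01 ] [0.568 0.034]
z0.07 74 [ 0.539 -0.01 ] [0.567 0.033]
z0.08 40 [ 0.543 -0.01 ] [0.564 0.035]
z0.09 40 [ 0.543 -0.015] [0.567 0.036]
z0.10 54 [ 0.543 -0.016] [0.565 0.038]
z0.11 27 [ 0.546 -0.018] [0.568 0.04 ]
z0.12 27 [ 0.54  -0.072] [0.587 0.097]
z0.13 139 [ 0.514 -0.074] [0.594 0.101]
z0.14 250 [ 0.515 -0.073] [0.594 0.099]
z0.15 237 [ 0.518 -0.081] [0.592 0.106]
z0.16 275 [ 0.52  -0.084] [0.592 0.108]
z0.17 451 [ 0.514 -0.083] [0.594 0.107]
z0.18 115 [ 0.524 -0.038] [0.58 0.03]
z0.19 91 [ 0.529 -0.039] [0.577 0.03 ]
z0.20 108 [ 0.532 -0.041] [0.578 0.03 ]
z0.21 32 [ 0.537 -0.029] [0.588 0.03 ]
z0.22 109 [ 0.549 -0.04 ] [0.592 0.043]
z0.23 159 [ 0.527 -0.037] [0.592 0.05 ]
z0.24 82 [ 0.527 -0.017] [0.593 0.043]
```

Request:
move_arm([
  {"fingers": 0, "travel": [0, 0, -0.04], "spin": 0},
  {"fingers": 0, "travel": [0, 0, -0.12], "spin": 0},
  {"fingers": 0, "travel": [0, 0, -0.24], "spin": 0},
  {"fingers": 0, "travel": [0, 0, -0.36], "spin": 0},
  {"fingers": 0, "travel": [0, 0, -0.48], "spin": 0},
  {"fingers": 0, "travel": [0, 0, -0.6], "spin": 0},
  {"fingers": 0, "travel": [0, 0, -0.7], "spin": 0},
  {"fingers": 0, "travel": [0, 0, -0.76], "spin": 0},
])

```text
clock: 9.57
position: [0.5538, 0.0082, 0.2268]
tool_rot: [0.002, 3.139, 0.001]
wrist_force: [0.1, 0.2, -2.3]
finger_gap: 0.0248
gripper_force: 40.0
```

Request:
move_arm([
  {"fingers": 0, "travel": [0.01, -0.06, 0], "spin": 0},
  {"fingers": 0, "travel": [0.02, -0.18, 0], "spin": 0},
  {"fingers": 0, "travel": [0.03, -0.32, 0], "spin": 0},
  {"fingers": 0, "travel": [0.04, -0.46, 0], "spin": 0},
  {"fingers": 0, "travel": [0.05, -0.6, 0], "spin": 0},
  {"fingers": 0, "travel": [0.06, -0.74, 0], "spin": 0},
  {"fingers": 0, "travel": [0.07, -0.87, 0], "spin": 0},
  {"fingers": 0, "travel": [0.08, -0.99, 0], "spin": 0},
])

```text
clock: 10.23
position: [0.5321, -0.2411, 0.2238]
tool_rot: [-0.002, -3.141, -0.0]
wrist_force: [0.7, 0.7, -2.3]
finger_gap: 0.0249
gripper_force: 40.0
```

Request:
move_arm([
  {"fingers": 0, "travel": [0, -0.09, 0], "spin": 0},
  {"fingers": 0, "travel": [0, -0.16, 0], "spin": 0},
  {"fingers": 0, "travel": [0, -0.21, 0], "spin": 0},
  {"fingers": 0, "travel": [0, -0.237, 0], "spin": 0},
  {"fingers": 0, "travel": [0, -0.237, 0], "spin": 0},
  {"fingers": 0, "travel": [0, -0.237, 0], "spin": 0},
])

```text
clock: 10.73
position: [0.5329, -0.2978, 0.2234]
tool_rot: [-0.001, -3.141, -0.001]
wrist_force: [-0.6, 0.6, -2.7]
finger_gap: 0.0248
gripper_force: 40.0
```

```bash
python3 look.py e rod:.533:-.298:.02:.06:.16 tip:.533:-.298:.02:.14:.163 base:.533:-.298:.035:.175:.215 neck:.533:-.298:.022:.235:.27;  python3 -c "
import cv2
a=cv2.imread('pics/e_scene.png')[70:200,120:240];a=cv2.resize(a,(400,433));b=cv2.imread('pics/e_wrist.png')[60:290,150:360];b=cv2.resize(b,(395,433))
cv2.imwrite('pics/e_s.png',cv2.hconcat([a,b]))"
```

```text
tcp [ 0.5329 -0.2978  0.2234] [-1.000e-03 -3.141e+00 -1.000e-03] [-0.6  0.6 -2.7] 0.0248 10.7333
wrist rod 116 c [ 0.5318 -0.3015] d 7.6 med [ 0.5297 -0.3012  0.1048] zrange 0.063 0.1386
wrist tip 0
wrist base 240 c [ 0.5256 -0.2977] d 31.4 med [ 0.5183 -0.2978  0.194 ] zrange 0.1886 0.2148
wrist neck 2859 c [ 0.5219 -0.298 ] d 37.7 med [ 0.5229 -0.2977  0.2585] zrange 0.235 0.27
top rod 26 c [ 0.5331 -0.2983] d 7.4 med [ 0.5323 -0.2965  0.1048] zrange 0.0651 0.1433
top tip 1
top base 14 c [ 0.5266 -0.2892] d 26.4 med [ 0.5196 -0.288   0.1938] zrange 0.1892 0.1971
top neck 7 c [ 0.5235 -0.3127] d 9.8 med [ 0.5237 -0.3125  0.2638] zrange 0.2517 0.2678
scene rod 74 c [ 0.5331 -0.2971] d 11.7 med [ 0.5344 -0.2961  0.1111] zrange 0.0609 0.1596
scene tip 19 c [ 0.5322 -0.2948] d 11.5 med [ 0.5343 -0.2968  0.1522] zrange 0.1402 0.1627
scene base 87 c [ 0.534  -0.2915] d 35.9 med [ 0.5419 -0.2851  0.1981] zrange 0.1869 0.2149
scene neck 127 c [ 0.5342 -0.2965] d 41.6 med [ 0.5412 -0.2922  0.2529] zrange 0.2352 0.2698
```

View pics/e_s.png

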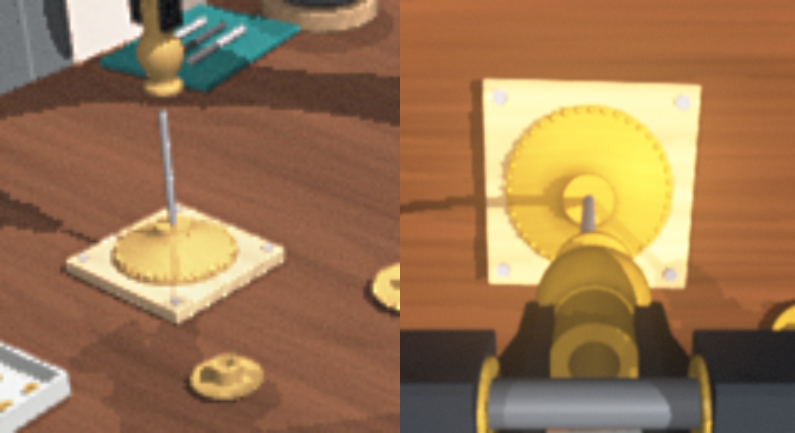

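The column hangs straight above the rod in the scene crop, with the tip at (163,112). The wrist crop shows the rod about 2 mm to the −y side, so I'll shift slightly and lower in stages.

Request:
move_arm([
  {"fingers": 0, "travel": [-0.004, -0.008, 0.02], "spin": 0},
  {"fingers": 0, "travel": [-0.004, -0.008, 0.06], "spin": 0},
  {"fingers": 0, "travel": [-0.004, -0.008, 0.09], "spin": 0},
  {"fingers": 0, "travel": [-0.004, -0.008, 0.12], "spin": 0},
  {"fingers": 0, "travel": [-0.004, -0.008, 0.14], "spin": 0},
  {"fingers": 0, "travel": [-0.004, -0.008, 0.16], "spin": 0},
  {"fingers": 0, "travel": [-0.004, -0.008, 0.18], "spin": 0},
  {"fingers": 0, "travel": [-0.004, -0.008, 0.18], "spin": 0},
])

```text
clock: 11.55
position: [0.5336, -0.3001, 0.1773]
tool_rot: [-0.001, -3.14, -0.001]
wrist_force: [-0.4, -1.6, -2.0]
finger_gap: 0.0248
gripper_force: 40.0
```

Request:
move_arm([
  {"fingers": 0, "travel": [0, 0, 0.05], "spin": 0},
  {"fingers": 0, "travel": [0, 0, 0.11], "spin": 0},
  {"fingers": 0, "travel": [0, 0, 0.17], "spin": 0},
  {"fingers": 0, "travel": [0, 0, 0.23], "spin": 0},
  {"fingers": 0, "travel": [0, 0, 0.28], "spin": 0},
  {"fingers": 0, "travel": [0, 0, 0.33], "spin": 0},
  {"fingers": 0, "travel": [0, 0, 0.35], "spin": 0},
  {"fingers": 0, "travel": [0, 0, 0.35], "spin": 0},
])

```text
clock: 12.22
position: [0.5334, -0.3, 0.0895]
tool_rot: [-0.001, -3.14, -0.001]
wrist_force: [0.4, 0.1, -2.9]
finger_gap: 0.0245
gripper_force: 40.0
```

Request:
move_arm([
  {"fingers": 0, "travel": [0, 0, 0.008], "spin": 0},
  {"fingers": 0, "travel": [0, 0, 0.016], "spin": 0},
  {"fingers": 0, "travel": [0, 0, 0.02], "spin": 0},
  {"fingers": 0, "travel": [0, 0, 0.02], "spin": 0},
])

```text
clock: 12.55
position: [0.5343, -0.3004, 0.0862]
tool_rot: [0.001, 3.141, -0.0]
wrist_force: [0.4, -0.2, -1.8]
finger_gap: 0.0244
gripper_force: 40.0
```

Request:
move_arm([
  {"fingers": 0, "travel": [0, 0, 0.004], "spin": 0},
  {"fingers": 0, "travel": [0, 0, 0.008], "spin": 0},
  {"fingers": 0, "travel": [0, 0, 0.008], "spin": 0},
])

```text
clock: 12.8
position: [0.5341, -0.3003, 0.0839]
tool_rot: [-0.001, -3.142, -0.0]
wrist_force: [0.1, 0.4, -2.4]
finger_gap: 0.0246
gripper_force: 40.0
```

Request:
move_arm([
  {"fingers": 0, "travel": [0, 0, 0.004], "spin": 0},
  {"fingers": 0, "travel": [0, 0, 0.004], "spin": 0},
  {"fingers": 0, "travel": [0, 0, 0.004], "spin": 0},
])

```text
clock: 13.05
position: [0.5343, -0.3006, 0.0833]
tool_rot: [0.001, 3.141, -0.0]
wrist_force: [-0.4, 0.0, 1.1]
finger_gap: 0.0249
gripper_force: 40.0
```

Request:
move_arm([
  {"fingers": 0, "travel": [0, 0, 0.004], "spin": 0},
  {"fingers": 0, "travel": [0, 0, 0.004], "spin": 0},
])

```text
clock: 13.22
position: [0.5347, -0.3007, 0.0832]
tool_rot: [0.001, 3.14, -0.0]
wrist_force: [-2.8, 1.1, 10.6]
finger_gap: 0.0249
gripper_force: 40.0
```

Request:
move_arm([
  {"fingers": 0.5, "travel": [0, 0, 0], "spin": 0},
  {"fingers": 0.5, "travel": [0, 0, 0], "spin": 0},
  {"fingers": 0.5, "travel": [0, 0, 0], "spin": 0},
  {"fingers": 0.5, "travel": [0, 0, -0.08], "spin": 0},
  {"fingers": 0.5, "travel": [0, 0, -0.2], "spin": 0},
  {"fingers": 0.5, "travel": [0, 0, -0.34], "spin": 0},
  {"fingers": 0.5, "travel": [0, 0, -0.46], "spin": 0},
  {"fingers": 0.5, "travel": [0, 0, -0.52], "spin": 0},
])

```text
clock: 13.88
position: [0.535, -0.3013, 0.2158]
tool_rot: [0.002, 3.138, -0.002]
wrist_force: [0.1, -0.3, -0.3]
finger_gap: 0.0434
gripper_force: 0.0
```

```bash
python3 look.py f coltop:.534:-.3:.03:.12:.137 rod:.534:-.3:.012:.137:.163 whub:.4325:-.081:.025:.018:.04 spanhub:.653:-.1242:.025:.017:.035 tcup:.4507:.11:.03:.043:.06
```

```text
tcp [ 0.535  -0.3013  0.2158] [ 2.000e-03  3.138e+00 -2.000e-03] [ 0.1 -0.3 -0.3] 0.0434 13.8833
wrist coltop 430 c [ 0.5332 -0.3007] d 26.5 med [ 0.5297 -0.3006  0.1288] zrange 0.1203 0.1369
wrist rod 87 c [ 0.5331 -0.301 ] d 8.1 med [ 0.5301 -0.3006  0.154 ] zrange 0.137 0.163
wrist whub 396 c [ 0.4319 -0.0815] d 27.4 med [ 0.4319 -0.0829  0.0254] zrange 0.0181 0.0281
wrist spanhub 1
wrist tcup 0
top coltop 36 c [ 0.5314 -0.2978] d 25.4 med [ 0.5282 -0.295   0.1272] zrange 0.1205 0.1357
top rod 4 c [ 0.5329 -0.2965] d 6.0 med [ 0.5332 -0.2961  0.1445] zrange 0.1401 0.1463
top whub 46 c [ 0.4322 -0.0795] d 26.2 med [ 0.4329 -0.0799  0.0255] zrange 0.0185 0.0335
top spanhub 43 c [ 0.6552 -0.1254] d 27.4 med [ 0.6536 -0.1248  0.0245] zrange 0.0173 0.0298
top tcup 68 c [0.4509 0.1098] d 34.9 med [0.4504 0.1084 0.0518] zrange 0.044 0.059
scene coltop 46 c [ 0.5344 -0.2965] d 28.7 med [ 0.5358 -0.294   0.1279] zrange 0.1206 0.1361
scene rod 18 c [ 0.5316 -0.2976] d 18.6 med [ 0.5336 -0.2958  0.1483] zrange 0.138 0.162
scene whub 40 c [ 0.4304 -0.08  ] d 32.4 med [ 0.4351 -0.0773  0.0242] zrange 0.0184 0.0285
scene spanhub 54 c [ 0.6534 -0.1249] d 28.8 med [ 0.6553 -0.1224  0.0218] zrange 0.0171 0.0266
scene tcup 85 c [0.4503 0.1111] d 38.9 med [0.453  0.1115 0.0499] zrange 0.0431 0.054
```

Column seated: its top is at z≈0.129 and it is centred on the rod. Next is the wide pan.

Request:
move_arm([
  {"fingers": 0.5, "travel": [0.06, 0.12, 0], "spin": 0},
  {"fingers": 0.5, "travel": [0.12, 0.26, 0], "spin": 0},
  {"fingers": 0.5, "travel": [0.19, 0.41, 0], "spin": 0},
  {"fingers": 0.5, "travel": [0.26, 0.56, 0], "spin": 0},
  {"fingers": 0.5, "travel": [0.33, 0.7, 0.05], "spin": 0},
  {"fingers": 0.5, "travel": [0.39, 0.82, 0.15], "spin": 0},
  {"fingers": 0.5, "travel": [0.408, 0.876, 0.27], "spin": 0},
  {"fingers": 0.5, "travel": [0.408, 0.876, 0.35], "spin": 0},
])

```text
clock: 14.7
position: [0.4294, -0.0772, 0.1211]
tool_rot: [0.008, -3.138, -0.003]
wrist_force: [0.4, 0.1, -0.4]
finger_gap: 0.0435
gripper_force: 0.0
```

Request:
move_arm([
  {"fingers": 0.5, "travel": [0, 0, 0.1], "spin": 0},
  {"fingers": 0.5, "travel": [0, 0, 0.2], "spin": 0},
  {"fingers": 0.5, "travel": [0, 0, 0.25], "spin": 0},
  {"fingers": 0.5, "travel": [0, 0, 0.25], "spin": 0},
])

```text
clock: 15.03
position: [0.4289, -0.0811, 0.0582]
tool_rot: [-0.001, -3.135, 0.001]
wrist_force: [-1.0, -0.2, 0.1]
finger_gap: 0.0437
gripper_force: 0.0
```

```bash
python3 look.py g whub:.432:-.0815:.025:.018:.04; python3 - <<'E'
from h import *
s=snap('wrist');W=world(s);r=np.hypot(W[...,0]-.432,W[...,1]+.0815)
for a in range(8,50,4):
    m=(r>a/1e3)&(r<(a+4)/1e3)&(W[...,2]<.05);print(a,m.sum(),np.median(W[m][:,2]).round(4))
p=sensors.get_obs()['position']
n=(abs(W[...,0]-p[0])<.02)&(abs(W[...,1]-p[1])<.06)&(W[...,2]>.05)&(W[...,2]<.12)
Q=W[n];print(np.percentile(Q[:,2],[0,1,2,5]),Q[:,:2].min(0),Q[:,:2].max(0))
E
```

```text
tcp [ 0.4289 -0.0811  0.0582] [-1.000e-03 -3.135e+00  1.000e-03] [-1.  -0.2  0.1] 0.0437 15.0333
wrist whub 700 c [ 0.4318 -0.0811] d 26.9 med [ 0.431  -0.0812  0.0258] zrange 0.018 0.0282
top whub 2
scene whub 41 c [ 0.432  -0.0773] d 30.4 med [ 0.4342 -0.0773  0.0232] zrange 0.0181 0.0288
8 363 0.026
12 504 0.0126
16 450 0.007
20 697 0.007
24 835 0.0071
28 974 0.0072
32 1132 0.0081
36 1274 0.009
40 1411 0.0099
44 1007 0.0006
48 1245 0.0
[0.08696883 0.08798133 0.08838041 0.08983999] [ 0.41971735 -0.11386468] [ 0.44133117 -0.04807207]
```

Request:
move_arm([
  {"fingers": 0.5, "travel": [0, 0, 0.1], "spin": 0},
  {"fingers": 0.5, "travel": [0, 0, 0.2], "spin": 0},
  {"fingers": 0.5, "travel": [0, 0, 0.25], "spin": 0},
  {"fingers": 0.5, "travel": [0, 0, 0.25], "spin": 0},
  {"fingers": 0.5, "travel": [0, 0, 0.25], "spin": 0},
])

```text
clock: 15.65
position: [0.4325, -0.0815, -0.0]
tool_rot: [-0.001, -3.142, 0.0]
wrist_force: [-0.3, -0.7, 0.2]
finger_gap: 0.0436
gripper_force: 0.0
```

```bash
cat > tip.py <<'E'
from h import *
o=sensors.get_obs();p=o['position'];print(p.round(4),o['tool_rot'].round(3),o['wrist_force'].round(1),round(o['finger_gap'],4))
for c in['wrist','scene']:
    s=snap(c,'tip_%s.png'%c);W=world(s);px=s['pixels'].astype(int)
    n=(abs(W[...,0]-p[0])<.025)&(abs(W[...,1]-p[1])<.06)&(px.max(-1)<75)&(W[...,2]>p[2]+.01)&(W[...,2]<p[2]+.07)
    if n.sum()<5: continue
    Q=W[n];print(c,np.percentile(Q[:,2],[0,1,2,5]).round(4),Q[:,:2].min(0).round(4),Q[:,:2].max(0).round(4))
E
python3 tip.py
```

```text
[ 0.4325 -0.0815 -0.    ] [-1.000e-03 -3.142e+00  0.000e+00] [-0.3 -0.7  0.2] 0.0436
wrist [0.032  0.0337 0.037  0.0418] [ 0.42   -0.1154] [ 0.4401 -0.0468]
scene [0.0251 0.027  0.029  0.0314] [ 0.4204 -0.1129] [ 0.4447 -0.0421]
```

Request:
move_arm([
  {"fingers": 0.5, "travel": [0, 0, 0.03], "spin": 0},
  {"fingers": 0.5, "travel": [0, 0, 0.055], "spin": 0},
  {"fingers": 0.5, "travel": [0, 0, 0.055], "spin": 0},
  {"fingers": 0, "travel": [0, 0, 0.055], "spin": 0},
  {"fingers": 0, "travel": [0, 0, 0.055], "spin": 0},
  {"fingers": 0, "travel": [0, 0, 0.055], "spin": 0},
  {"fingers": 0, "travel": [0, 0, 0.055], "spin": 0},
  {"fingers": 0, "travel": [0, 0, 0.055], "spin": 0},
])

```text
clock: 16.42
position: [0.4324, -0.0813, -0.0142]
tool_rot: [0.001, 3.141, 0.0]
wrist_force: [-0.5, -0.2, 0.5]
finger_gap: 0.0249
gripper_force: 40.0
```

Request:
move_arm([
  {"fingers": 0, "travel": [0, 0, 0], "spin": 0},
  {"fingers": 0, "travel": [0, 0, 0], "spin": 0},
  {"fingers": 0, "travel": [0, 0, 0], "spin": 0},
])

```text
clock: 16.67
position: [0.4324, -0.0813, -0.0142]
tool_rot: [0.001, 3.141, 0.0]
wrist_force: [-0.1, -0.9, 3.0]
finger_gap: 0.0245
gripper_force: 40.0
```

```bash
python3 tip.py
```

```text
[ 0.4324 -0.0813 -0.0142] [1.000e-03 3.141e+00 0.000e+00] [-0.1 -0.9  3. ] 0.0245
wrist [0.0336 0.0346 0.0359 0.0374] [ 0.4199 -0.1043] [ 0.4376 -0.0577]
scene [-0.0036 -0.0028 -0.0023 -0.0007] [ 0.4185 -0.1375] [ 0.4573 -0.0514]
```

Request:
move_arm([
  {"fingers": 0, "travel": [0, 0, -0.04], "spin": 0},
  {"fingers": 0, "travel": [0, 0, -0.12], "spin": 0},
  {"fingers": 0, "travel": [0, 0, -0.24], "spin": 0},
  {"fingers": 0, "travel": [0, 0, -0.36], "spin": 0},
  {"fingers": 0, "travel": [0, 0, -0.48], "spin": 0},
  {"fingers": 0, "travel": [0, 0, -0.6], "spin": 0},
  {"fingers": 0, "travel": [0, 0, -0.72], "spin": 0},
  {"fingers": 0, "travel": [0, 0, -0.78], "spin": 0},
])

```text
clock: 17.43
position: [0.433, -0.0817, 0.1845]
tool_rot: [0.002, 3.138, 0.001]
wrist_force: [0.1, -0.7, -2.0]
finger_gap: 0.0251
gripper_force: 40.0
```

Request:
move_arm([
  {"fingers": 0, "travel": [-0.04, -0.09, 0], "spin": 0},
  {"fingers": 0, "travel": [-0.1, -0.22, 0], "spin": 0},
  {"fingers": 0, "travel": [-0.16, -0.35, 0], "spin": 0},
  {"fingers": 0, "travel": [-0.22, -0.48, 0], "spin": 0},
  {"fingers": 0, "travel": [-0.28, -0.61, 0], "spin": 0},
  {"fingers": 0, "travel": [-0.34, -0.73, 0], "spin": 0},
  {"fingers": 0, "travel": [-0.38, -0.82, 0], "spin": 0},
  {"fingers": 0, "travel": [-0.406, -0.877, 0], "spin": 0},
])

```text
clock: 18.1
position: [0.5334, -0.3033, 0.1806]
tool_rot: [-0.004, -3.14, 0.002]
wrist_force: [-0.5, -0.6, -2.1]
finger_gap: 0.025
gripper_force: 40.0
```

Request:
move_arm([
  {"fingers": 0, "travel": [0, 0, 0], "spin": 0},
  {"fingers": 0, "travel": [0, 0, 0], "spin": 0},
  {"fingers": 0, "travel": [0, 0, 0], "spin": 0},
])

```text
clock: 18.35
position: [0.5331, -0.2997, 0.1806]
tool_rot: [-0.001, -3.141, -0.001]
wrist_force: [-0.4, -0.0, -2.1]
finger_gap: 0.025
gripper_force: 40.0
```

```bash
python3 look.py i rod:.534:-.3:.015:.135:.163 pan:.534:-.3:.055:.183:.21
```

```text
tcp [ 0.5331 -0.2997  0.1806] [-1.000e-03 -3.141e+00 -1.000e-03] [-0.4 -0.  -2.1] 0.025 18.35
wrist rod 0
wrist pan 8641 c [ 0.5327 -0.2995] d 91.7 med [ 0.5139 -0.2997  0.2031] zrange 0.1941 0.21
top rod 0
top pan 148 c [ 0.5303 -0.2821] d 84.0 med [ 0.5083 -0.2754  0.2029] zrange 0.1969 0.2088
scene rod 22 c [ 0.5331 -0.2949] d 10.8 med [ 0.5342 -0.2962  0.1453] zrange 0.1352 0.1629
scene pan 230 c [ 0.5337 -0.2952] d 92.3 med [ 0.542  -0.2879  0.2031] zrange 0.1979 0.2098
```

```bash
python3 -c "
import cv2
a=cv2.imread('pics/i_scene.png')[70:200,120:240];a=cv2.resize(a,(400,433));b=cv2.imread('pics/i_wrist.png')[60:290,150:360];b=cv2.resize(b,(395,433))
cv2.imwrite('pics/i_s.png',cv2.hconcat([a,b]))"
```

```text
(no output)
```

View pics/i_s.png

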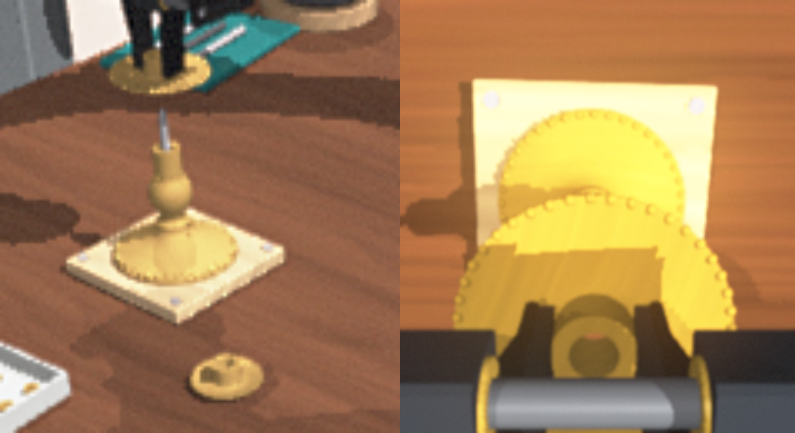

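Pan level and above the rod (scene crop rod tip (163,112), pan centre about (160,70)). Lowering.

Request:
move_arm([
  {"fingers": 0, "travel": [-0.004, -0.004, 0.03], "spin": 0},
  {"fingers": 0, "travel": [-0.004, -0.004, 0.06], "spin": 0},
  {"fingers": 0, "travel": [-0.004, -0.004, 0.09], "spin": 0},
  {"fingers": 0, "travel": [-0.004, -0.004, 0.12], "spin": 0},
  {"fingers": 0, "travel": [-0.004, -0.004, 0.15], "spin": 0},
  {"fingers": 0, "travel": [-0.004, -0.004, 0.18], "spin": 0},
  {"fingers": 0, "travel": [-0.004, -0.004, 0.2], "spin": 0},
  {"fingers": 0, "travel": [-0.004, -0.004, 0.2], "spin": 0},
])

```text
clock: 19.17
position: [0.5339, -0.3012, 0.1292]
tool_rot: [-0.001, -3.14, -0.001]
wrist_force: [-0.9, 0.1, -2.0]
finger_gap: 0.0248
gripper_force: 40.0
```

Request:
move_arm([
  {"fingers": 0, "travel": [0, 0, 0.02], "spin": 0},
  {"fingers": 0, "travel": [0, 0, 0.04], "spin": 0},
  {"fingers": 0, "travel": [0, 0, 0.052], "spin": 0},
  {"fingers": 0, "travel": [0, 0, 0.052], "spin": 0},
])

```text
clock: 19.5
position: [0.5342, -0.3014, 0.1169]
tool_rot: [-0.001, -3.141, -0.001]
wrist_force: [0.3, 0.6, -2.2]
finger_gap: 0.0246
gripper_force: 40.0
```

Request:
move_arm([
  {"fingers": 0, "travel": [0, 0, 0.004], "spin": 0},
  {"fingers": 0, "travel": [0, 0, 0.004], "spin": 0},
  {"fingers": 0, "travel": [0, 0, 0.004], "spin": 0},
])

```text
clock: 19.75
position: [0.5347, -0.3017, 0.1169]
tool_rot: [0.001, 3.141, -0.0]
wrist_force: [0.3, -0.2, -2.5]
finger_gap: 0.0248
gripper_force: 40.0
```

Request:
move_arm([
  {"fingers": 0, "travel": [0, 0, 0.004], "spin": 0},
  {"fingers": 0, "travel": [0, 0, 0.004], "spin": 0},
  {"fingers": 0, "travel": [0, 0, 0.004], "spin": 0},
])

```text
clock: 20.0
position: [0.5346, -0.3016, 0.1157]
tool_rot: [0.001, 3.141, -0.0]
wrist_force: [-0.1, -0.6, -1.6]
finger_gap: 0.0252
gripper_force: 40.0
```

Request:
move_arm([
  {"fingers": 0, "travel": [0, 0, 0.004], "spin": 0},
  {"fingers": 0, "travel": [0, 0, 0.004], "spin": 0},
  {"fingers": 0, "travel": [0, 0, 0.004], "spin": 0},
])

```text
clock: 20.25
position: [0.5347, -0.3017, 0.1149]
tool_rot: [0.001, 3.141, -0.0]
wrist_force: [0.3, 0.5, 0.4]
finger_gap: 0.025
gripper_force: 40.0
```

Request:
move_arm([
  {"fingers": 0, "travel": [0, 0, 0.002], "spin": 0},
  {"fingers": 0, "travel": [0, 0, 0.002], "spin": 0},
  {"fingers": 0, "travel": [0, 0, 0.002], "spin": 0},
])

```text
clock: 20.5
position: [0.535, -0.3018, 0.1149]
tool_rot: [0.001, 3.141, -0.0]
wrist_force: [-1.0, 0.4, 6.0]
finger_gap: 0.0252
gripper_force: 40.0
```

Request:
move_arm([
  {"fingers": 0.5, "travel": [0, 0, 0], "spin": 0},
  {"fingers": 0.5, "travel": [0, 0, 0], "spin": 0},
  {"fingers": 0.5, "travel": [0, 0, 0], "spin": 0},
  {"fingers": 0.5, "travel": [0, 0, -0.06], "spin": 0},
  {"fingers": 0.6, "travel": [0, 0, -0.16], "spin": 0},
  {"fingers": 0.6, "travel": [0, 0, -0.28], "spin": 0},
  {"fingers": 0.6, "travel": [0, 0, -0.36], "spin": 0},
])

```text
clock: 21.08
position: [0.5348, -0.302, 0.2063]
tool_rot: [0.002, 3.141, -0.001]
wrist_force: [0.4, -0.4, 0.1]
finger_gap: 0.0502
gripper_force: 0.0
```

```bash
python3 look.py j hub:.534:-.3:.03:.149:.16 rim:.534:-.3:.06:.134:.148 rod:.534:-.3:.012:.158:.17
```

```text
tcp [ 0.5348 -0.302   0.2063] [ 2.000e-03  3.141e+00 -1.000e-03] [ 0.4 -0.4  0.1] 0.0502 21.0833
wrist hub 596 c [ 0.5341 -0.3013] d 26.6 med [ 0.5328 -0.3014  0.1548] zrange 0.149 0.1598
wrist rim 6835 c [ 0.5342 -0.3011] d 91.8 med [ 0.5302 -0.3013  0.1372] zrange 0.1341 0.148
wrist rod 74 c [ 0.5334 -0.3009] d 7.9 med [ 0.5318 -0.3005  0.1634] zrange 0.1581 0.1676
top hub 14 c [ 0.5284 -0.2975] d 20.5 med [ 0.525  -0.2953  0.1538] zrange 0.1501 0.1582
top rim 326 c [ 0.534  -0.2998] d 90.7 med [ 0.5146 -0.2972  0.1377] zrange 0.134 0.1457
top rod 2
scene hub 38 c [ 0.5335 -0.2958] d 30.4 med [ 0.5354 -0.2963  0.1534] zrange 0.1493 0.1593
scene rim 265 c [ 0.5335 -0.2986] d 94.5 med [ 0.5397 -0.2929  0.137 ] zrange 0.134 0.1476
scene rod 7 c [ 0.5357 -0.2964] d 8.0 med [ 0.5355 -0.2961  0.1605] zrange 0.1581 0.1655
```

Request:
move_arm([
  {"fingers": 0.6, "travel": [0.05, 0.1, 0], "spin": 0},
  {"fingers": 0.6, "travel": [0.1, 0.22, 0], "spin": 0},
  {"fingers": 0.6, "travel": [0.15, 0.36, 0], "spin": 0},
  {"fingers": 0.6, "travel": [0.2, 0.5, 0], "spin": 0},
  {"fingers": 0.6, "travel": [0.24, 0.64, 0], "spin": 0},
  {"fingers": 0.6, "travel": [0.28, 0.78, 0], "spin": 0},
  {"fingers": 0.6, "travel": [0.334, 0.92, 0], "spin": 0},
])

```text
clock: 21.82
position: [0.4501, -0.0697, 0.2031]
tool_rot: [0.0, -3.141, 0.001]
wrist_force: [0.7, 0.6, 0.6]
finger_gap: 0.0521
gripper_force: 0.0
```

Request:
move_arm([
  {"fingers": 0.6, "travel": [0, 0.14, 0], "spin": 0},
  {"fingers": 0.6, "travel": [0, 0.28, 0], "spin": 0},
  {"fingers": 0.6, "travel": [0, 0.42, 0.04], "spin": 0},
  {"fingers": 0.6, "travel": [0, 0.54, 0.12], "spin": 0},
  {"fingers": 0.6, "travel": [0, 0.65, 0.22], "spin": 0},
  {"fingers": 0.6, "travel": [0, 0.722, 0.34], "spin": 0},
  {"fingers": 0.6, "travel": [0, 0.722, 0.4], "spin": 0},
  {"fingers": 0.6, "travel": [0, 0.722, 0.4], "spin": 0},
])

```text
clock: 22.48
position: [0.448, 0.1089, 0.0997]
tool_rot: [0.003, -3.135, 0.006]
wrist_force: [-1.4, -0.3, -0.2]
finger_gap: 0.0524
gripper_force: 0.0
```

```bash
python3 look.py k tcup:.4508:.109:.028:.043:.06; python3 tip.py
```

```text
tcp [0.448  0.1089 0.0997] [ 3.000e-03 -3.135e+00  6.000e-03] [-1.4 -0.3 -0.2] 0.0524 22.4833
wrist tcup 920 c [0.4508 0.1085] d 35.8 med [0.4508 0.1087 0.0518] zrange 0.043 0.0538
top tcup 0
scene tcup 86 c [0.4516 0.1118] d 39.8 med [0.4552 0.1119 0.05  ] zrange 0.0431 0.0551
[0.4516 0.1083 0.1046] [-3.000e-03 -3.142e+00  0.000e+00] [-0.1  0.3  0.7] 0.0521
wrist [0.1323 0.1341 0.1353 0.137 ] [0.4391 0.0703] [0.4596 0.1476]
scene [0.1316 0.132  0.1329 0.1342] [0.4404 0.0716] [0.4649 0.1513]
```

Request:
move_arm([
  {"fingers": 0.6, "travel": [0.003, 0, 0.1], "spin": 0},
  {"fingers": 0.6, "travel": [0.003, 0, 0.2], "spin": 0},
  {"fingers": 0.6, "travel": [0.003, 0, 0.3], "spin": 0},
  {"fingers": 0.6, "travel": [0.003, 0, 0.38], "spin": 0},
  {"fingers": 0.6, "travel": [0.003, 0, 0.43], "spin": 0},
  {"fingers": 0.6, "travel": [0.003, 0, 0.43], "spin": 0},
  {"fingers": 0.6, "travel": [0.003, 0, 0.43], "spin": 0},
  {"fingers": 0, "travel": [0.003, 0, 0.43], "spin": 0},
])

```text
clock: 23.4
position: [0.4518, 0.1091, -0.0019]
tool_rot: [0.002, 3.14, 0.001]
wrist_force: [0.2, -0.0, 0.5]
finger_gap: 0.0498
gripper_force: 0.0
```

Request:
move_arm([
  {"fingers": 0, "travel": [0, 0, 0], "spin": 0},
  {"fingers": 0, "travel": [0, 0, 0], "spin": 0},
  {"fingers": 0, "travel": [0, 0, 0], "spin": 0},
  {"fingers": 0, "travel": [0, 0, 0], "spin": 0},
  {"fingers": 0, "travel": [0, 0, 0], "spin": 0},
])

```text
clock: 23.82
position: [0.4512, 0.1092, -0.0025]
tool_rot: [0.001, 3.14, 0.001]
wrist_force: [-0.2, -0.1, 6.7]
finger_gap: 0.0332
gripper_force: 40.0
```

Request:
move_arm([
  {"fingers": 0, "travel": [0, 0, -0.04], "spin": 0},
  {"fingers": 0, "travel": [0, 0, -0.12], "spin": 0},
  {"fingers": 0, "travel": [0, 0, -0.24], "spin": 0},
  {"fingers": 0, "travel": [0, 0, -0.36], "spin": 0},
  {"fingers": 0, "travel": [0, 0, -0.48], "spin": 0},
  {"fingers": 0, "travel": [0, 0, -0.6], "spin": 0},
  {"fingers": 0, "travel": [0, 0, -0.72], "spin": 0},
  {"fingers": 0, "travel": [0, 0, -0.77], "spin": 0},
])

```text
clock: 24.48
position: [0.4518, 0.1091, 0.1938]
tool_rot: [0.002, 3.137, 0.004]
wrist_force: [0.3, 0.8, -1.5]
finger_gap: 0.0331
gripper_force: 40.0
```

Request:
move_arm([
  {"fingers": 0, "travel": [-0.03, -0.08, 0], "spin": 0},
  {"fingers": 0, "travel": [-0.06, -0.2, 0], "spin": 0},
  {"fingers": 0, "travel": [-0.09, -0.33, 0], "spin": 0},
  {"fingers": 0, "travel": [-0.12, -0.46, 0], "spin": 0},
  {"fingers": 0, "travel": [-0.15, -0.59, 0], "spin": 0},
  {"fingers": 0, "travel": [-0.18, -0.72, 0], "spin": 0},
  {"fingers": 0, "travel": [-0.21, -0.85, 0], "spin": 0},
  {"fingers": 0, "travel": [-0.24, -0.98, 0], "spin": 0},
])

```text
clock: 25.15
position: [0.5102, -0.1377, 0.1899]
tool_rot: [0.001, 3.141, 0.001]
wrist_force: [0.2, -0.6, -1.5]
finger_gap: 0.0333
gripper_force: 40.0
```

Request:
move_arm([
  {"fingers": 0, "travel": [-0.03, -0.13, 0], "spin": 0},
  {"fingers": 0, "travel": [-0.06, -0.26, 0], "spin": 0},
  {"fingers": 0, "travel": [-0.08, -0.39, 0], "spin": 0},
  {"fingers": 0, "travel": [-0.091, -0.5, 0], "spin": 0},
  {"fingers": 0, "travel": [-0.091, -0.59, 0], "spin": 0},
  {"fingers": 0, "travel": [-0.091, -0.66, 0], "spin": 0},
  {"fingers": 0, "travel": [-0.091, -0.66, 0], "spin": 0},
  {"fingers": 0, "travel": [-0.091, -0.66, 0], "spin": 0},
])

```text
clock: 25.82
position: [0.5323, -0.302, 0.1894]
tool_rot: [-0.005, -3.141, 0.0]
wrist_force: [0.0, 1.0, -2.5]
finger_gap: 0.0334
gripper_force: 40.0
```

Request:
move_arm([
  {"fingers": 0, "travel": [0, 0, 0], "spin": 0},
  {"fingers": 0, "travel": [0, 0, 0], "spin": 0},
])

```text
clock: 25.98
position: [0.5334, -0.2997, 0.1893]
tool_rot: [-0.002, 3.141, 0.001]
wrist_force: [0.4, 0.2, -1.9]
finger_gap: 0.0329
gripper_force: 40.0
```

```bash
python3 look.py l rod:.534:-.3:.015:.157:.17 cup:.534:-.3:.025:.235:.245 cupb:.534:-.3:.025:.185:.21 rim:.534:-.3:.055:.134:.148
```

```text
tcp [ 0.5334 -0.2997  0.1893] [-2.000e-03  3.141e+00  1.000e-03] [ 0.4  0.2 -1.9] 0.0329 25.9833
wrist rod 0
wrist cup 1707 c [ 0.5283 -0.2999] d 45.9 med [ 0.5228 -0.2996  0.2433] zrange 0.2351 0.245
wrist cupb 533 c [ 0.5285 -0.2991] d 33.0 med [ 0.5195 -0.299   0.204 ] zrange 0.1916 0.21
wrist rim 5678 c [ 0.5339 -0.3013] d 91.3 med [ 0.5208 -0.3022  0.1372] zrange 0.1341 0.1478
top rod 0
top cup 4 c [ 0.5353 -0.3035] d 30.2 med [ 0.521  -0.3013  0.241 ] zrange 0.2391 0.2427
top cupb 0
top rim 228 c [ 0.5352 -0.2986] d 90.2 med [ 0.5117 -0.2921  0.1373] zrange 0.1341 0.1468
scene rod 7 c [ 0.5347 -0.2934] d 16.8 med [ 0.5331 -0.298   0.1594] zrange 0.1574 0.1666
scene cup 61 c [ 0.5375 -0.2992] d 48.3 med [ 0.5397 -0.3034  0.241 ] zrange 0.235 0.2449
scene cupb 66 c [ 0.5363 -0.2936] d 35.2 med [ 0.5429 -0.2848  0.2004] zrange 0.1909 0.2098
scene rim 264 c [ 0.5368 -0.3019] d 99.0 med [ 0.5387 -0.2922  0.137 ] zrange 0.134 0.148
```

Request:
move_arm([
  {"fingers": 0, "travel": [-0.002, -0.004, 0.02], "spin": 0},
  {"fingers": 0, "travel": [-0.002, -0.004, 0.045], "spin": 0},
  {"fingers": 0, "travel": [-0.002, -0.004, 0.07], "spin": 0},
  {"fingers": 0, "travel": [-0.002, -0.004, 0.095], "spin": 0},
  {"fingers": 0, "travel": [-0.002, -0.004, 0.115], "spin": 0},
  {"fingers": 0, "travel": [-0.002, -0.004, 0.132], "spin": 0},
  {"fingers": 0, "travel": [-0.002, -0.004, 0.132], "spin": 0},
])

```text
clock: 26.72
position: [0.5331, -0.3018, 0.1549]
tool_rot: [-0.001, -3.14, -0.001]
wrist_force: [0.6, 0.5, -1.2]
finger_gap: 0.0334
gripper_force: 40.0
```

Request:
move_arm([
  {"fingers": 0, "travel": [0, 0, 0.004], "spin": 0},
  {"fingers": 0, "travel": [0, 0, 0.008], "spin": 0},
  {"fingers": 0, "travel": [0, 0, 0.008], "spin": 0},
])

```text
clock: 26.97
position: [0.5337, -0.3022, 0.1543]
tool_rot: [0.001, 3.141, -0.0]
wrist_force: [-1.2, -0.1, -1.4]
finger_gap: 0.0333
gripper_force: 40.0
```

Request:
move_arm([
  {"fingers": 0, "travel": [0, 0, 0.004], "spin": 0},
  {"fingers": 0, "travel": [0, 0, 0.004], "spin": 0},
  {"fingers": 0, "travel": [0, 0, 0.004], "spin": 0},
])

```text
clock: 27.22
position: [0.5336, -0.3022, 0.1533]
tool_rot: [0.001, 3.141, -0.0]
wrist_force: [-0.3, -0.5, -1.7]
finger_gap: 0.0329
gripper_force: 40.0
```

Request:
move_arm([
  {"fingers": 0, "travel": [0, 0, 0.004], "spin": 0},
  {"fingers": 0, "travel": [0, 0, 0.004], "spin": 0},
  {"fingers": 0, "travel": [0, 0, 0.004], "spin": 0},
])

```text
clock: 27.47
position: [0.5339, -0.3023, 0.1526]
tool_rot: [0.001, 3.141, -0.0]
wrist_force: [-0.1, 0.6, 2.7]
finger_gap: 0.0329
gripper_force: 40.0
```

Request:
move_arm([
  {"fingers": 0, "travel": [0, 0, 0.002], "spin": 0},
  {"fingers": 0, "travel": [0, 0, 0.002], "spin": 0},
  {"fingers": 0, "travel": [0, 0, 0.002], "spin": 0},
])

```text
clock: 27.72
position: [0.5341, -0.3024, 0.1526]
tool_rot: [0.001, 3.14, -0.001]
wrist_force: [-1.4, 0.8, 6.6]
finger_gap: 0.0335
gripper_force: 40.0
```

Request:
move_arm([
  {"fingers": 0.6, "travel": [0, 0, 0], "spin": 0},
  {"fingers": 0.6, "travel": [0, 0, 0], "spin": 0},
  {"fingers": 0.6, "travel": [0, 0, 0], "spin": 0},
  {"fingers": 0.6, "travel": [0, 0, -0.06], "spin": 0},
  {"fingers": 0.6, "travel": [0, 0, -0.14], "spin": 0},
  {"fingers": 0.6, "travel": [0, 0, -0.24], "spin": 0},
  {"fingers": 0.6, "travel": [0, 0, -0.33], "spin": 0},
  {"fingers": 0.6, "travel": [0, 0, -0.33], "spin": 0},
])

```text
clock: 28.38
position: [0.535, -0.3034, 0.2384]
tool_rot: [0.001, 3.136, -0.003]
wrist_force: [0.7, -0.1, 0.4]
finger_gap: 0.052
gripper_force: 0.0
```

```bash
python3 look.py n cup:.534:-.3:.03:.198:.215 hub:.534:-.3:.03:.149:.16 rim:.534:-.3:.06:.134:.148
```

```text
tcp [ 0.535  -0.3034  0.2384] [ 1.000e-03  3.136e+00 -3.000e-03] [ 0.7 -0.1  0.4] 0.052 28.3833
wrist cup 1070 c [ 0.5331 -0.3017] d 35.6 med [ 0.5334 -0.302   0.2068] zrange 0.1982 0.2087
wrist hub 48 c [ 0.5302 -0.3025] d 29.8 med [ 0.54   -0.3019  0.1583] zrange 0.1498 0.16
wrist rim 4203 c [ 0.5342 -0.3014] d 91.5 med [ 0.5215 -0.3008  0.1373] zrange 0.134 0.1474
top cup 14 c [ 0.5194 -0.2989] d 20.5 med [ 0.5191 -0.2984  0.206 ] zrange 0.2023 0.2089
top hub 2
top rim 338 c [ 0.5341 -0.2993] d 90.7 med [ 0.5147 -0.2893  0.138 ] zrange 0.134 0.1449
scene cup 74 c [ 0.5343 -0.3004] d 41.1 med [ 0.5342 -0.3002  0.204 ] zrange 0.1982 0.2077
scene hub 27 c [ 0.5368 -0.2954] d 30.2 med [ 0.5434 -0.2889  0.1561] zrange 0.1495 0.1599
scene rim 256 c [ 0.5342 -0.2988] d 99.0 med [ 0.5402 -0.291   0.137 ] zrange 0.1341 0.1476
```

Request:
move_arm([
  {"fingers": 0.6, "travel": [-0.07, 0.1, 0], "spin": 0},
  {"fingers": 0.5, "travel": [-0.15, 0.22, 0], "spin": 0},
  {"fingers": 0.5, "travel": [-0.24, 0.35, 0], "spin": 0},
  {"fingers": 0.5, "travel": [-0.32, 0.47, 0.04], "spin": 0},
  {"fingers": 0.5, "travel": [-0.4, 0.59, 0.14], "spin": 0},
  {"fingers": 0.5, "travel": [-0.48, 0.704, 0.26], "spin": 0},
  {"fingers": 0.5, "travel": [-0.48, 0.704, 0.4], "spin": 0},
  {"fingers": 0.5, "travel": [-0.48, 0.704, 0.52], "spin": 0},
])

```text
clock: 29.2
position: [0.6537, -0.1217, 0.0996]
tool_rot: [0.007, -3.138, -0.002]
wrist_force: [-0.5, -0.2, -0.3]
finger_gap: 0.0436
gripper_force: 0.0
```

Request:
move_arm([
  {"fingers": 0.5, "travel": [0, 0, 0.08], "spin": 0},
  {"fingers": 0.5, "travel": [0, 0, 0.14], "spin": 0},
  {"fingers": 0.5, "travel": [0, 0, 0.14], "spin": 0},
  {"fingers": 0.5, "travel": [0, 0, 0.14], "spin": 0},
])

```text
clock: 29.53
position: [0.6525, -0.1261, 0.0677]
tool_rot: [-0.001, -3.138, 0.0]
wrist_force: [0.4, -0.7, 1.4]
finger_gap: 0.0435
gripper_force: 0.0
```

```bash
python3 look.py o shub:.6535:-.1255:.025:.017:.035; python3 tip.py;python3 - <<'E'
from h import *
W=world(snap('wrist'));r=np.hypot(W[...,0]-.6535,W[...,1]+.126)
for a in range(12,34,4):
    m=(r>a/1e3)&(r<(a+4)/1e3)&(W[...,2]<.04);print(a,m.sum(),np.median(W[m][:,2]).round(4))
E
```

```text
tcp [ 0.6525 -0.1261  0.0677] [-1.000e-03 -3.138e+00  0.000e+00] [ 0.4 -0.7  1.4] 0.0435 29.5333
wrist shub 609 c [ 0.6539 -0.1267] d 26.9 med [ 0.6534 -0.127   0.0238] zrange 0.0171 0.0258
top shub 0
scene shub 51 c [ 0.6534 -0.1232] d 29.1 med [ 0.655  -0.1215  0.0225] zrange 0.017 0.0284
[ 0.6543 -0.1265  0.0704] [ 1.00e-03  3.14e+00 -0.00e+00] [-0.6 -0.1  0. ] 0.0432
wrist [0.0971 0.099  0.0997 0.1016] [ 0.6417 -0.1605] [ 0.6628 -0.0915]
scene [0.0969 0.0977 0.0982 0.1009] [ 0.6412 -0.1536] [ 0.6655 -0.0873]
12 453 0.0083
16 425 0.0066
20 657 0.007
24 826 0.0084
28 952 0.009
32 729 0.0
```

Big candlestick complete: cup top at z≈0.207, all pieces coaxial. Next, gripping the small pan.

Request:
move_arm([
  {"fingers": 0.4, "travel": [0, -0.001, 0.1], "spin": 0},
  {"fingers": 0.4, "travel": [0, -0.001, 0.2], "spin": 0},
  {"fingers": 0.4, "travel": [0, -0.001, 0.28], "spin": 0},
  {"fingers": 0.4, "travel": [0, -0.001, 0.31], "spin": 0},
  {"fingers": 0.4, "travel": [0, -0.001, 0.332], "spin": 0},
  {"fingers": 0.4, "travel": [0, -0.001, 0.332], "spin": 0},
  {"fingers": 0.4, "travel": [0, -0.001, 0.332], "spin": 0},
  {"fingers": 0, "travel": [0, -0.001, 0.332], "spin": 0},
])

```text
clock: 30.5
position: [0.6547, -0.1268, -0.0123]
tool_rot: [0.001, 3.14, -0.0]
wrist_force: [0.3, 0.7, 0.7]
finger_gap: 0.0324
gripper_force: 0.0
```

Request:
move_arm([
  {"fingers": 0, "travel": [0, 0, 0], "spin": 0},
  {"fingers": 0, "travel": [0, 0, 0], "spin": 0},
  {"fingers": 0, "travel": [0, 0, 0], "spin": 0},
  {"fingers": 0, "travel": [0, 0, 0], "spin": 0},
  {"fingers": 0, "travel": [0, 0, 0], "spin": 0},
])

```text
clock: 30.92
position: [0.6545, -0.1267, -0.0126]
tool_rot: [0.001, 3.14, -0.0]
wrist_force: [-0.3, 0.9, 6.0]
finger_gap: 0.0247
gripper_force: 40.0
```

Request:
move_arm([
  {"fingers": 0, "travel": [0, 0, -0.04], "spin": 0},
  {"fingers": 0, "travel": [0, 0, -0.12], "spin": 0},
  {"fingers": 0, "travel": [0, 0, -0.24], "spin": 0},
  {"fingers": 0, "travel": [0, 0, -0.36], "spin": 0},
  {"fingers": 0, "travel": [0, 0, -0.46], "spin": 0},
  {"fingers": 0, "travel": [0, 0, -0.53], "spin": 0},
])

```text
clock: 31.42
position: [0.6543, -0.1269, 0.1221]
tool_rot: [0.002, 3.139, -0.0]
wrist_force: [0.3, -0.0, -0.6]
finger_gap: 0.0246
gripper_force: 40.0
```

Request:
move_arm([
  {"fingers": 0, "travel": [0.05, 0.08, 0], "spin": 0},
  {"fingers": 0, "travel": [0.12, 0.18, 0], "spin": 0},
  {"fingers": 0, "travel": [0.2, 0.3, 0], "spin": 0},
  {"fingers": 0, "travel": [0.28, 0.42, 0], "spin": 0},
  {"fingers": 0, "travel": [0.36, 0.54, 0], "spin": 0},
  {"fingers": 0, "travel": [0.44, 0.66, 0], "spin": 0},
  {"fingers": 0, "travel": [0.51, 0.78, 0], "spin": 0},
  {"fingers": 0, "travel": [0.57, 0.9, 0], "spin": 0},
])

```text
clock: 32.08
position: [0.5098, 0.0997, 0.1192]
tool_rot: [-0.002, -3.142, -0.001]
wrist_force: [0.7, 0.1, -1.6]
finger_gap: 0.0245
gripper_force: 40.0
```

Request:
move_arm([
  {"fingers": 0, "travel": [0.06, 0.12, 0], "spin": 0},
  {"fingers": 0, "travel": [0.088, 0.24, 0], "spin": 0},
  {"fingers": 0, "travel": [0.088, 0.34, 0], "spin": 0},
  {"fingers": 0, "travel": [0.088, 0.4, 0], "spin": 0},
  {"fingers": 0, "travel": [0.088, 0.4, 0], "spin": 0},
  {"fingers": 0, "travel": [0.088, 0.4, 0], "spin": 0},
])

```text
clock: 32.58
position: [0.4896, 0.1983, 0.1188]
tool_rot: [0.0, 3.142, -0.001]
wrist_force: [0.2, -0.8, -0.4]
finger_gap: 0.0247
gripper_force: 40.0
```

```bash
python3 look.py q rod:.491:.3:.02:.05:.08 foot:.49:.3:.055:.018:.045 seat:.49:.3:.02:.036:.046
```

```text
tcp [0.4896 0.1983 0.1188] [ 0.000e+00  3.142e+00 -1.000e-03] [ 0.2 -0.8 -0.4] 0.0247 32.5833
wrist rod 175 c [0.4903 0.2993] d 8.7 med [0.4889 0.2975 0.0674] zrange 0.05 0.0768
wrist foot 6101 c [0.4906 0.2995] d 92.1 med [0.4839 0.2938 0.0263] zrange 0.018 0.0448
wrist seat 947 c [0.4906 0.2985] d 36.6 med [0.4873 0.2964 0.041 ] zrange 0.0361 0.0459
top rod 0
top foot 152 c [0.4817 0.3232] d 90.3 med [0.4669 0.3232 0.0241] zrange 0.018 0.0382
top seat 2
scene rod 25 c [0.493  0.3026] d 7.5 med [0.4927 0.3029 0.0629] zrange 0.0508 0.0785
scene foot 569 c [0.4909 0.2971] d 104.7 med [0.5046 0.3087 0.0261] zrange 0.018 0.0437
scene seat 86 c [0.4904 0.3023] d 36.4 med [0.4939 0.304  0.0408] zrange 0.036 0.0457
```

View pics/q_wrist.png

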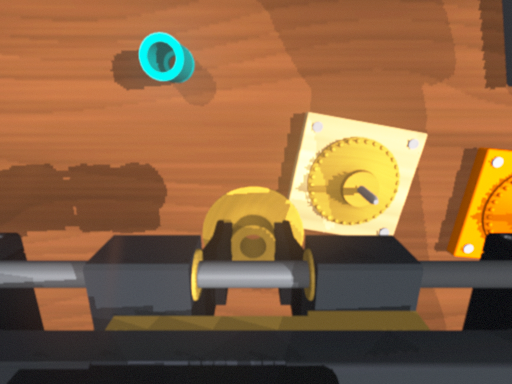

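The wrist view shows the yellow small foot with its rod at (367,194), clear of the orange look-alike at the right edge. The rod is at (0.4906, 0.2993).

Request:
move_arm([
  {"fingers": 0, "travel": [-0.004, 0.08, 0], "spin": 0},
  {"fingers": 0, "travel": [-0.004, 0.18, 0], "spin": 0},
  {"fingers": 0, "travel": [-0.004, 0.28, 0], "spin": 0},
  {"fingers": 0, "travel": [-0.004, 0.36, 0], "spin": 0},
  {"fingers": 0, "travel": [-0.004, 0.404, 0], "spin": 0},
  {"fingers": 0, "travel": [-0.004, 0.404, 0], "spin": 0},
  {"fingers": 0, "travel": [-0.004, 0.404, 0], "spin": 0},
  {"fingers": 0, "travel": [-0.004, 0.404, 0], "spin": 0},
])

```text
clock: 33.4
position: [0.491, 0.2976, 0.1186]
tool_rot: [-0.004, -3.142, 0.002]
wrist_force: [0.2, -0.4, -1.9]
finger_gap: 0.0241
gripper_force: 40.0
```

Request:
move_arm([
  {"fingers": 0, "travel": [0, 0, 0], "spin": 0},
  {"fingers": 0, "travel": [0, 0, 0], "spin": 0},
])

```text
clock: 33.57
position: [0.4908, 0.2983, 0.1188]
tool_rot: [0.004, 3.142, -0.0]
wrist_force: [-1.0, -0.5, -1.4]
finger_gap: 0.0244
gripper_force: 40.0
```

```bash
python3 look.py r pan:.491:.299:.04:.134:.15 rod:.491:.299:.015:.05:.08 foot:.49:.3:.055:.018:.045
```

```text
tcp [0.4908 0.2983 0.1188] [ 0.004  3.142 -0.   ] [-1.  -0.5 -1.4] 0.0244 33.5667
wrist pan 3572 c [0.4902 0.2987] d 62.0 med [0.477  0.299  0.1399] zrange 0.134 0.15
wrist rod 0
wrist foot 4215 c [0.4908 0.2996] d 92.2 med [0.4744 0.3001 0.026 ] zrange 0.018 0.0444
top pan 0
top rod 0
top foot 60 c [0.4779 0.2672] d 40.8 med [0.4765 0.2688 0.0244] zrange 0.0181 0.0362
scene pan 182 c [0.4917 0.3026] d 63.0 med [0.4997 0.305  0.1404] zrange 0.1357 0.1495
scene rod 27 c [0.4918 0.3031] d 9.3 med [0.4921 0.3023 0.0632] zrange 0.0504 0.0781
scene foot 565 c [0.4932 0.2991] d 100.9 med [0.5045 0.3086 0.0262] zrange 0.018 0.0445
```

Request:
move_arm([
  {"fingers": 0, "travel": [-0.002, 0.003, 0.06], "spin": 0},
  {"fingers": 0, "travel": [-0.002, 0.003, 0.11], "spin": 0},
  {"fingers": 0, "travel": [-0.002, 0.003, 0.16], "spin": 0},
  {"fingers": 0, "travel": [-0.002, 0.003, 0.21], "spin": 0},
  {"fingers": 0, "travel": [-0.002, 0.003, 0.26], "spin": 0},
  {"fingers": 0, "travel": [-0.002, 0.003, 0.31], "spin": 0},
  {"fingers": 0, "travel": [-0.002, 0.003, 0.345], "spin": 0},
  {"fingers": 0, "travel": [-0.002, 0.003, 0.345], "spin": 0},
])

```text
clock: 34.38
position: [0.4898, 0.2996, 0.03]
tool_rot: [-0.001, -3.139, 0.004]
wrist_force: [0.4, -0.8, -1.7]
finger_gap: 0.0249
gripper_force: 40.0
```

Request:
move_arm([
  {"fingers": 0, "travel": [0, 0, 0.004], "spin": 0},
  {"fingers": 0, "travel": [0, 0, 0.008], "spin": 0},
  {"fingers": 0, "travel": [0, 0, 0.008], "spin": 0},
])

```text
clock: 34.63
position: [0.4914, 0.3007, 0.0309]
tool_rot: [0.001, 3.141, 0.001]
wrist_force: [0.9, 0.7, -0.9]
finger_gap: 0.0244
gripper_force: 40.0
```

Request:
move_arm([
  {"fingers": 0, "travel": [0, 0, 0.004], "spin": 0},
  {"fingers": 0, "travel": [0, 0, 0.004], "spin": 0},
  {"fingers": 0, "travel": [0, 0, 0.004], "spin": 0},
])

```text
clock: 34.88
position: [0.4911, 0.3006, 0.0297]
tool_rot: [0.001, 3.141, 0.001]
wrist_force: [-0.3, 0.6, -0.8]
finger_gap: 0.0247
gripper_force: 40.0
```

Request:
move_arm([
  {"fingers": 0, "travel": [0, 0, 0.004], "spin": 0},
  {"fingers": 0, "travel": [0, 0, 0.004], "spin": 0},
  {"fingers": 0, "travel": [0, 0, 0.004], "spin": 0},
])

```text
clock: 35.13
position: [0.491, 0.3004, 0.0284]
tool_rot: [-0.001, -3.142, 0.0]
wrist_force: [0.0, 0.6, -1.2]
finger_gap: 0.0244
gripper_force: 40.0
```

Request:
move_arm([
  {"fingers": 0, "travel": [0, 0, 0.002], "spin": 0},
  {"fingers": 0, "travel": [0, 0, 0.002], "spin": 0},
  {"fingers": 0, "travel": [0, 0, 0.002], "spin": 0},
])

```text
clock: 35.38
position: [0.491, 0.3005, 0.0283]
tool_rot: [-0.001, -3.142, -0.0]
wrist_force: [-2.3, -1.6, 5.8]
finger_gap: 0.0247
gripper_force: 40.0
```

Request:
move_arm([
  {"fingers": 0.4, "travel": [0, 0, 0], "spin": 0},
  {"fingers": 0.4, "travel": [0, 0, 0], "spin": 0},
  {"fingers": 0.4, "travel": [0, 0, 0], "spin": 0},
  {"fingers": 0.4, "travel": [0, 0, -0.06], "spin": 0},
  {"fingers": 0.5, "travel": [0, 0, -0.16], "spin": 0},
  {"fingers": 0.7, "travel": [0, 0, -0.3], "spin": 0},
  {"fingers": 0.72, "travel": [0, 0, -0.44], "spin": 0},
  {"fingers": 0.72, "travel": [0, 0, -0.52], "spin": 0},
])

```text
clock: 36.05
position: [0.4923, 0.3009, 0.1616]
tool_rot: [0.002, 3.139, 0.004]
wrist_force: [0.7, -0.8, 1.1]
finger_gap: 0.0538
gripper_force: 0.0
```

```bash
python3 look.py s rim:.491:.299:.04:.044:.06 hub:.491:.299:.025:.06:.068 rod:.491:.299:.012:.068:.08
```

```text
tcp [0.4923 0.3009 0.1616] [2.000e-03 3.139e+00 4.000e-03] [ 0.7 -0.8  1.1] 0.0538 36.05
wrist rim 2192 c [0.4906 0.3007] d 62.0 med [0.4875 0.3009 0.0488] zrange 0.0446 0.0596
wrist hub 411 c [0.4906 0.3007] d 26.8 med [0.4895 0.2999 0.0649] zrange 0.06 0.0672
wrist rod 54 c [0.4907 0.2994] d 7.4 med [0.4895 0.2999 0.0734] zrange 0.0684 0.0773
top rim 6 c [0.4794 0.2761] d 6.6 med [0.4807 0.2776 0.0516] zrange 0.0482 0.0549
top hub 0
top rod 0
scene rim 213 c [0.491  0.3006] d 67.5 med [0.4973 0.3085 0.0494] zrange 0.0447 0.06
scene hub 48 c [0.49   0.3028] d 29.2 med [0.4917 0.3046 0.0644] zrange 0.0603 0.0674
scene rod 9 c [0.492  0.3006] d 11.2 med [0.4909 0.3019 0.0723] zrange 0.0688 0.0745
```

Request:
move_arm([
  {"fingers": 0.72, "travel": [-0.1, -0.1, -0.06], "spin": 0},
  {"fingers": 0.72, "travel": [-0.2, -0.2, -0.06], "spin": -0.03},
  {"fingers": 0.72, "travel": [-0.31, -0.3, -0.06], "spin": -0.06},
  {"fingers": 0.72, "travel": [-0.42, -0.4, -0.06], "spin": -0.083},
  {"fingers": 0.72, "travel": [-0.53, -0.5, -0.06], "spin": -0.083},
  {"fingers": 0.72, "travel": [-0.63, -0.6, -0.06], "spin": -0.083},
  {"fingers": 0.72, "travel": [-0.72, -0.68, -0.06], "spin": -0.083},
  {"fingers": 0.72, "travel": [-0.768, -0.726, -0.06], "spin": -0.083},
])

```text
clock: 36.87
position: [0.6842, 0.1144, 0.1706]
tool_rot: [0.401, -3.114, 0.004]
wrist_force: [-1.2, -1.0, 0.9]
finger_gap: 0.0626
gripper_force: 0.0
```

Request:
move_arm([
  {"fingers": 0.72, "travel": [0, 0, 0], "spin": 0},
  {"fingers": 0.72, "travel": [0, 0, 0], "spin": 0},
  {"fingers": 0.72, "travel": [0, 0, 0], "spin": 0},
])

```text
clock: 37.12
position: [0.6819, 0.1198, 0.1715]
tool_rot: [0.408, -3.113, -0.001]
wrist_force: [0.8, 0.3, -0.4]
finger_gap: 0.0625
gripper_force: 0.0
```

```bash
python3 look.py t cup:.683:.1185:.032:.024:.04; python3 tip.py; python3 - <<'E'
from h import *
s=snap('wrist');W=world(s)
m=(W[...,0]>.64)&(W[...,2]>.015)&(W[...,2]<.14)&(W[...,1]>.0)&(W[...,1]<.3)&(np.hypot(W[...,0]-.683,W[...,1]-.118)>.027)
W=world(snap('top'));px=None
m=(W[...,2]>.012)&(W[...,2]<.14)&(W[...,0]>.64)&(W[...,0]<.8)&(W[...,1]>.05)&(W[...,1]<.3)&(np.hypot(W[...,0]-.683,W[...,1]-.118)>.028)
Q=W[m];h=Q[(Q[:,2]<.04)&(Q[:,1]<.16)];t=Q[Q[:,2]>.07]
print('hammer',len(h),np.percentile(h[:,:2],[1,5,95,99],axis=0).round(3).tolist());print('pot',len(t),np.percentile(t,[1,99],axis=0).round(3).tolist())
E
```

```text
tcp [0.6819 0.1198 0.1715] [ 4.080e-01 -3.113e+00 -1.000e-03] [ 0.8  0.3 -0.4] 0.0625 37.1167
wrist cup 805 c [0.683  0.1172] d 43.7 med [0.6829 0.1168 0.0319] zrange 0.024 0.0344
top cup 0
scene cup 151 c [0.6829 0.1205] d 45.4 med [0.6842 0.1214 0.031 ] zrange 0.0242 0.035
[0.6821 0.1204 0.1726] [ 4.100e-01 -3.114e+00 -1.000e-03] [-0.4  0.1 -0.3] 0.063
wrist [0.199  0.2007 0.2016 0.2031] [0.6592 0.083 ] [0.698  0.1611]
scene [0.1983 0.2007 0.2011 0.2017] [0.6611 0.0848] [0.7045 0.168 ]Traceback (most recent call last):
  File "<stdin>", line 7, in <module>
    return _quantile_unchecked(
        a, q, axis, out, overwrite_input, method, keepdims, weights)
    return _ureduce(a,
                    func=_quantile_ureduce_func,
    ...<5 lines>...
                    overwrite_input=overwrite_input,
                    method=method)
    r = func(a, **kwargs)
    result = _quantile(arr,
                       quantiles=q,
    ...<2 lines>...
                       out=out,
                       weights=wgt)
    slices_having_nans = np.isnan(arr[-1, ...])
                                  ~~~^^^^^^^^^
IndexError: index -1 is out of bounds for axis 0 with size 0
```

View pics/t_wrist.png

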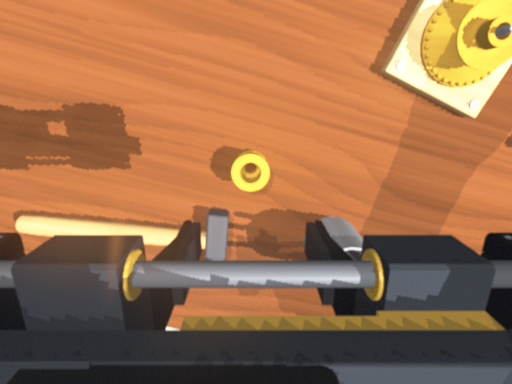

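The wrist view shows the short cup at (250,172), the hammer head at (217,235) and the pot behind the right finger. I'll check clearances using the first top view.

```bash
python3 - <<'E'
from h import *
for n in['top','scene']:
    s=dict(np.load('/tmp/%s.npz'%n));W=world(s);px=s['pixels'].astype(int)
    g=(W[...,2]>.008)&(W[...,0]>.66)&(W[...,0]<.82)&(W[...,1]>.04)&(W[...,1]<.17)&(np.hypot(W[...,0]-.683,W[...,1]-.118)>.03)
    Q=W[g&(px.max(-1)<120)];print(n,len(Q),np.percentile(Q,[1,5,95,99],axis=0).round(3).tolist())
p=np.array([.683,.1172]);y=np.array([-.259,.966]);x=np.array([-.966,-.259])
for r in(31,46):print([(p-y*r/1e3+x*w/1e3).round(3).tolist() for w in(-12,12)])
E
```

```text
top 169 [[0.744, 0.081, 0.009], [0.746, 0.085, 0.012], [0.816, 0.115, 0.03], [0.819, 0.127, 0.032]]
scene 291 [[0.746, 0.059, 0.008], [0.75, 0.085, 0.01], [0.816, 0.117, 0.027], [0.819, 0.119, 0.028]]
[[0.703, 0.09], [0.679, 0.084]]
[[0.707, 0.076], [0.683, 0.07]]
```

Request:
move_arm([
  {"fingers": 0.72, "travel": [0, -0.013, 0.12], "spin": 0},
  {"fingers": 0.72, "travel": [0, -0.013, 0.26], "spin": 0},
  {"fingers": 0.72, "travel": [0, -0.013, 0.4], "spin": 0},
  {"fingers": 0.72, "travel": [0, -0.013, 0.54], "spin": 0},
  {"fingers": 0.72, "travel": [0, -0.013, 0.64], "spin": 0},
  {"fingers": 0.72, "travel": [0, -0.013, 0.72], "spin": 0},
  {"fingers": 0.72, "travel": [0, -0.013, 0.75], "spin": 0},
  {"fingers": 0.72, "travel": [0, -0.013, 0.75], "spin": 0},
])

```text
clock: 38.13
position: [0.6823, 0.1156, -0.0165]
tool_rot: [0.407, -3.112, 0.001]
wrist_force: [-0.5, -0.4, 0.8]
finger_gap: 0.0627
gripper_force: 0.0
```

Request:
move_arm([
  {"fingers": 0.72, "travel": [0, 0, 0], "spin": 0},
  {"fingers": 0, "travel": [0, 0, 0], "spin": 0},
  {"fingers": 0, "travel": [0, 0, 0], "spin": 0},
  {"fingers": 0, "travel": [0, 0, 0], "spin": 0},
  {"fingers": 0, "travel": [0, 0, 0], "spin": 0},
  {"fingers": 0, "travel": [0, 0, 0], "spin": 0},
  {"fingers": 0, "travel": [0, 0, 0], "spin": 0},
  {"fingers": 0, "travel": [0, 0, 0], "spin": 0},
])

```text
clock: 38.8
position: [0.6842, 0.116, -0.0137]
tool_rot: [-0.408, 3.114, 0.001]
wrist_force: [-0.8, 1.0, 5.3]
finger_gap: 0.041
gripper_force: 40.0
```

Request:
move_arm([
  {"fingers": 0, "travel": [0, 0, -0.04], "spin": 0},
  {"fingers": 0, "travel": [0, 0, -0.12], "spin": 0},
  {"fingers": 0, "travel": [0, 0, -0.24], "spin": 0},
  {"fingers": 0, "travel": [0, 0, -0.36], "spin": 0},
  {"fingers": 0, "travel": [0, 0, -0.46], "spin": 0},
  {"fingers": 0, "travel": [0, 0, -0.46], "spin": 0},
])

```text
clock: 39.3
position: [0.6867, 0.1155, 0.1069]
tool_rot: [-0.406, 3.107, 0.001]
wrist_force: [1.4, 0.2, -1.0]
finger_gap: 0.0412
gripper_force: 40.0
```

Request:
move_arm([
  {"fingers": 0, "travel": [0.05, 0.08, 0], "spin": 0},
  {"fingers": 0, "travel": [0.12, 0.2, 0], "spin": 0},
  {"fingers": 0, "travel": [0.2, 0.33, 0], "spin": 0},
  {"fingers": 0, "travel": [0.28, 0.46, 0], "spin": 0},
  {"fingers": 0, "travel": [0.36, 0.59, 0], "spin": 0},
  {"fingers": 0, "travel": [0.44, 0.72, 0], "spin": 0},
  {"fingers": 0, "travel": [0.51, 0.83, 0], "spin": 0},
  {"fingers": 0, "travel": [0.557, 0.911, 0], "spin": 0},
])

```text
clock: 39.97
position: [0.4873, 0.3022, 0.1001]
tool_rot: [0.412, -3.113, -0.001]
wrist_force: [0.2, 0.7, -2.3]
finger_gap: 0.0411
gripper_force: 40.0
```

Request:
move_arm([
  {"fingers": 0, "travel": [0, 0, 0], "spin": 0},
  {"fingers": 0, "travel": [0, 0, 0], "spin": 0},
  {"fingers": 0, "travel": [0, 0, 0], "spin": 0},
  {"fingers": 0, "travel": [0, 0, 0], "spin": 0},
])

```text
clock: 40.3
position: [0.4915, 0.2984, 0.1004]
tool_rot: [-0.404, 3.115, -0.001]
wrist_force: [0.2, -1.0, -1.7]
finger_gap: 0.041
gripper_force: 40.0
```

```bash
python3 look.py u cup:.491:.3:.03:.126:.14 panrim:.491:.3:.04:.044:.06 rod:.491:.3:.015:.068:.08
```

```text
tcp [0.4915 0.2984 0.1004] [-4.040e-01  3.115e+00 -1.000e-03] [ 0.2 -1.  -1.7] 0.041 40.3
wrist cup 1195 c [0.4802 0.2971] d 55.7 med [0.4779 0.2975 0.1324] zrange 0.126 0.14
wrist panrim 2320 c [0.4904 0.3007] d 62.1 med [0.4791 0.2967 0.0488] zrange 0.0448 0.06
wrist rod 0
top cup 0
top panrim 6 c [0.4809 0.2748] d 10.6 med [0.4807 0.276  0.0521] zrange 0.0482 0.0541
top rod 0
scene cup 121 c [0.5007 0.303 ] d 53.4 med [0.5042 0.3018 0.1337] zrange 0.1261 0.1399
scene panrim 208 c [0.4897 0.3015] d 64.7 med [0.4967 0.3083 0.0494] zrange 0.0452 0.0599
scene rod 9 c [0.4913 0.3022] d 6.7 med [0.4923 0.3026 0.0715] zrange 0.0687 0.0771
```

```bash
python3 -c "
import cv2
a=cv2.imread('pics/u_scene.png')[110:240,290:410];a=cv2.resize(a,(400,433));b=cv2.imread('pics/u_wrist.png')[60:290,150:360];b=cv2.resize(b,(395,433))
cv2.imwrite('pics/u_s.png',cv2.hconcat([a,b]))"
```

```text
(no output)
```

View pics/u_s.png

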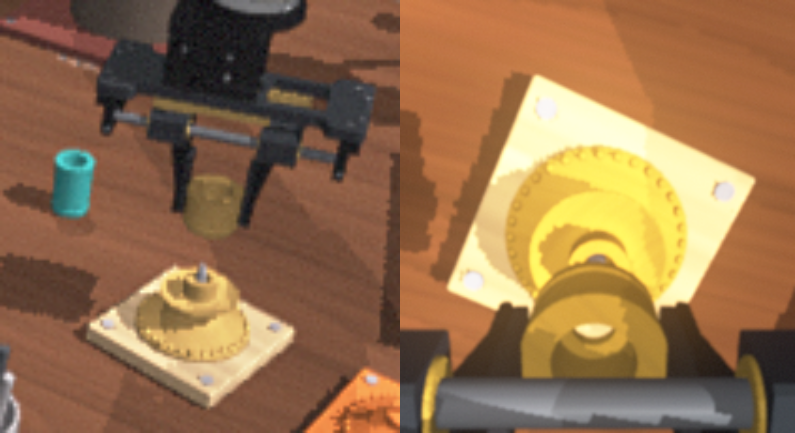

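The cup hangs over the rod (scene crop rod tip (202,268), cup at (213,205)). Correcting by 2 mm and lowering.

Request:
move_arm([
  {"fingers": 0, "travel": [-0.002, 0.007, 0.03], "spin": 0},
  {"fingers": 0, "travel": [-0.002, 0.007, 0.06], "spin": 0},
  {"fingers": 0, "travel": [-0.002, 0.007, 0.09], "spin": 0},
  {"fingers": 0, "travel": [-0.002, 0.007, 0.12], "spin": 0},
  {"fingers": 0, "travel": [-0.002, 0.007, 0.145], "spin": 0},
  {"fingers": 0, "travel": [-0.002, 0.007, 0.165], "spin": 0},
  {"fingers": 0, "travel": [-0.002, 0.007, 0.18], "spin": 0},
  {"fingers": 0, "travel": [-0.002, 0.007, 0.18], "spin": 0},
])

```text
clock: 41.12
position: [0.4901, 0.3014, 0.0544]
tool_rot: [0.407, -3.114, 0.001]
wrist_force: [0.4, 0.5, -1.6]
finger_gap: 0.0407
gripper_force: 40.0
```

Request:
move_arm([
  {"fingers": 0, "travel": [0, 0, 0.004], "spin": 0},
  {"fingers": 0, "travel": [0, 0, 0.004], "spin": 0},
  {"fingers": 0, "travel": [0, 0, 0.004], "spin": 0},
])

```text
clock: 41.37
position: [0.4908, 0.3019, 0.0547]
tool_rot: [-0.407, 3.115, 0.0]
wrist_force: [0.3, -0.2, -1.8]
finger_gap: 0.041
gripper_force: 40.0
```

Request:
move_arm([
  {"fingers": 0, "travel": [0, 0, 0.004], "spin": 0},
  {"fingers": 0, "travel": [0, 0, 0.004], "spin": 0},
  {"fingers": 0, "travel": [0, 0, 0.004], "spin": 0},
])

```text
clock: 41.62
position: [0.4906, 0.3018, 0.0535]
tool_rot: [-0.407, 3.115, 0.0]
wrist_force: [0.3, -0.8, -2.4]
finger_gap: 0.0412
gripper_force: 40.0
```

Request:
move_arm([
  {"fingers": 0, "travel": [0, 0, 0.004], "spin": 0},
  {"fingers": 0, "travel": [0, 0, 0.004], "spin": 0},
  {"fingers": 0, "travel": [0, 0, 0.004], "spin": 0},
])

```text
clock: 41.87
position: [0.4906, 0.3017, 0.0523]
tool_rot: [0.407, -3.115, 0.0]
wrist_force: [-0.4, 0.7, -1.7]
finger_gap: 0.0411
gripper_force: 40.0
```

Request:
move_arm([
  {"fingers": 0, "travel": [0, 0, 0.003], "spin": 0},
  {"fingers": 0, "travel": [0, 0, 0.003], "spin": 0},
  {"fingers": 0, "travel": [0, 0, 0.003], "spin": 0},
])

```text
clock: 42.12
position: [0.4906, 0.3017, 0.0516]
tool_rot: [0.407, -3.115, 0.0]
wrist_force: [0.1, -0.5, -2.2]
finger_gap: 0.041
gripper_force: 40.0
```

Request:
move_arm([
  {"fingers": 0, "travel": [0, 0, 0.003], "spin": 0},
  {"fingers": 0, "travel": [0, 0, 0.003], "spin": 0},
  {"fingers": 0, "travel": [0, 0, 0.003], "spin": 0},
])

```text
clock: 42.37
position: [0.4908, 0.3018, 0.0512]
tool_rot: [-0.407, 3.115, 0.0]
wrist_force: [-1.7, -1.1, 3.4]
finger_gap: 0.041
gripper_force: 40.0
```

Request:
move_arm([
  {"fingers": 0, "travel": [0, 0, 0.002], "spin": 0},
  {"fingers": 0, "travel": [0, 0, 0.002], "spin": 0},
  {"fingers": 0, "travel": [0, 0, 0.002], "spin": 0},
])

```text
clock: 42.62
position: [0.4909, 0.3018, 0.0512]
tool_rot: [-0.407, 3.115, 0.001]
wrist_force: [-2.7, -1.4, 7.4]
finger_gap: 0.041
gripper_force: 40.0
```

Contact at the predicted height. Release, rise, and check both candlesticks.

Request:
move_arm([
  {"fingers": 0.6, "travel": [0, 0, 0], "spin": 0},
  {"fingers": 0.6, "travel": [0, 0, 0], "spin": 0},
  {"fingers": 0.6, "travel": [0, 0, 0], "spin": 0},
  {"fingers": 0.7, "travel": [0, 0, -0.04], "spin": 0},
  {"fingers": 0.7, "travel": [0, 0, -0.12], "spin": 0},
  {"fingers": 0.7, "travel": [0, 0, -0.26], "spin": 0},
  {"fingers": 0.7, "travel": [0, 0, -0.4], "spin": 0},
  {"fingers": 0.7, "travel": [0, 0, -0.5], "spin": 0},
])

```text
clock: 43.28
position: [0.4914, 0.3018, 0.1791]
tool_rot: [-0.406, 3.113, 0.002]
wrist_force: [0.9, -0.3, 1.0]
finger_gap: 0.0607
gripper_force: 0.0
```

Request:
move_arm([
  {"fingers": 0.7, "travel": [0, -0.15, -0.1], "spin": 0},
  {"fingers": 0.7, "travel": [0, -0.3, -0.1], "spin": 0},
  {"fingers": 0.7, "travel": [0, -0.45, -0.1], "spin": 0},
  {"fingers": 0.7, "travel": [0, -0.5, -0.1], "spin": 0},
  {"fingers": 0.7, "travel": [0, -0.5, -0.1], "spin": 0},
  {"fingers": 0.7, "travel": [0, -0.5, -0.1], "spin": 0},
])

```text
clock: 43.78
position: [0.5229, 0.1805, 0.201]
tool_rot: [-0.404, 3.115, 0.001]
wrist_force: [-0.8, 0.6, 0.6]
finger_gap: 0.0608
gripper_force: 0.0
```

```bash
python3 look.py v cup:.491:.3:.03:.09:.11 panrim:.491:.3:.04:.044:.06 bigcup:.534:-.3:.03:.198:.215 hammer:.755:.02:.15:.01:.04 pot:.753:.247:.05:.06:.14; python3 -c "
import cv2
a=cv2.imread('pics/v_scene.png')[90:280,90:430];cv2.imwrite('pics/v_s.png',cv2.resize(a,None,fx=2.3,fy=2.3))"
```

```text
tcp [0.5229 0.1805 0.201 ] [-4.040e-01  3.115e+00  1.000e-03] [-0.8  0.6  0.6] 0.0608 43.7833
wrist cup 1083 c [0.4893 0.3015] d 43.8 med [0.4889 0.3015 0.0968] zrange 0.09 0.0989
wrist panrim 998 c [0.4904 0.3002] d 62.1 med [0.485  0.2872 0.0489] zrange 0.0456 0.0525
wrist bigcup 0
wrist hammer 0
wrist pot 0
top cup 92 c [0.4898 0.3026] d 43.6 med [0.4841 0.3103 0.0975] zrange 0.0903 0.1038
top panrim 97 c [0.4859 0.304 ] d 57.0 med [0.473  0.2941 0.0491] zrange 0.0445 0.0585
top bigcup 103 c [ 0.5326 -0.3005] d 37.8 med [ 0.533  -0.2999  0.2058] zrange 0.1982 0.2112
top hammer 717 c [0.8053 0.0021] d 242.8 med [0.7998 0.0286 0.0237] zrange 0.01 0.0337
top pot 163 c [0.7556 0.248 ] d 71.1 med [0.7705 0.257  0.086 ] zrange 0.0601 0.1331
scene cup 137 c [0.4892 0.3051] d 47.7 med [0.4923 0.3054 0.096 ] zrange 0.09 0.0994
scene panrim 184 c [0.4906 0.3029] d 63.4 med [0.4994 0.3082 0.0491] zrange 0.0449 0.0588
scene bigcup 74 c [ 0.5313 -0.2999] d 41.8 med [ 0.5338 -0.297   0.2044] zrange 0.1985 0.2081
scene hammer 1016 c [0.8061 0.0042] d 240.3 med [0.806  0.0417 0.0225] zrange 0.01 0.0286
scene pot 835 c [0.7534 0.2481] d 75.0 med [0.7583 0.256  0.0832] zrange 0.0601 0.1317
```

View pics/v_s.png

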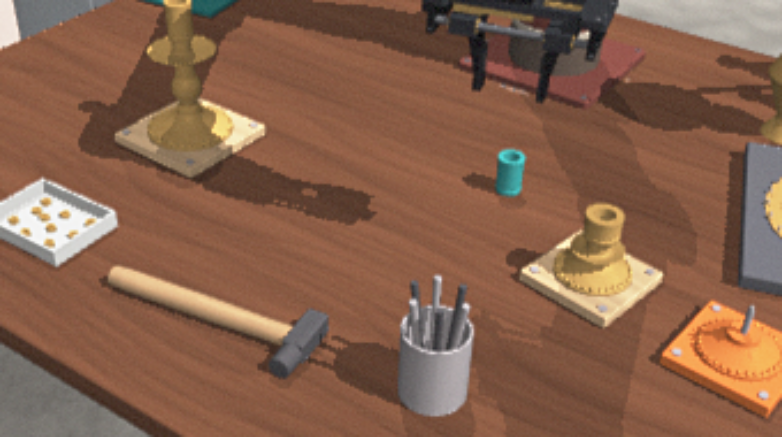

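The scene crop shows both candlesticks upright and complete, big at (180,90) and small at (600,250), with cup tops at z≈0.206 and 0.097. The hammer, pot and look-alikes are untouched.

```bash
python3 -c "
from plant import ctrl
print(ctrl.close_job())"
```

```text
the job is handed in; nothing more can be done
None
```

Both candlesticks are assembled in the order asked and the job is handed in, at about 44 s of the 141 s; each piece was lowered to contact before release, and the hammer and punch pot were not touched.

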